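# Match the pair of game-table lamps

### The arm

A 6-joint arm with a two-finger parallel gripper is mounted at the origin on the work surface. World frame = base frame: x ahead of the robot, y to its left, z up, the work surface at z = 0. Lengths are in mm, angles in degrees, forces in N, time in s.
With the tool pointing down it reaches from about 300 to 850 mm from the base axis. Payload 4.2 kg.
Tool frame: the origin (TCP) lies on the centre line of the jaws, within the pads' length; the fingertips stand 14 mm ahead of it and the grasp point (between the pads) lies 5 mm behind it (env.finger_overhang is the z of the fingertips in the tool frame, in mm); z points along the fingers, y is the line along which they close (so a half turn about z gives the same grasp; the last joint's range is limited). The gripper opens to 91 mm and grips with 3 to 60 N. Pads are 32 mm wide; open, the fingers measure 118 mm over their backs; the gripper's body (76 mm by 178 mm) begins 60 mm behind the grasp point.
Start: joints at [74.542, 18.312, 89.639, -0, 72.044, -1.146], TCP at [142.147, 557.17, 206.176] pointing down, gripper open.
Joint ranges: [-177.97, 177.97], [-48.28, 115.42], [12.27, 149.76], [-77.06, 257.06], [2.81, 150.46], [-146.56, 146.56]. Speed limits (degrees/s): [147.25, 147.25, 180, 180, 180, 180].

### API

Orientations are given as [roll, pitch, yaw] about the fixed x, y, z axes, in that order (R = Rz(yaw) Ry(pitch) Rx(roll)).
In Python, from workcell import sensors, viewer, env gives the robot as it stands. The module is installed in compiled form; this text tells all that it offers.
- The arm moves only by the tool step_arm, never from a script. Its argument "plan" is one flat list of numbers, 6 for each row, row after row: the shift along the tool's x, y, z in cm, then the turn, a rotation vector about the tool's x, y, z in rad. In form: [x, y, z, wx, wy, wz, x, y, z, wx, wy, wz, ...]. A call has 1 to 5 rows; each row shifts and turns the commanded pose from where the row before left it, along the tool's axes as they then stand; what a row does not reach is not made up. A row lasts 1/12 s, in which the tool goes at most 41.7 mm and 7.16 degrees, less where a joint would pass 70% of its speed; a pose out of reach is approached as far as the arm can. A call is refused whole if a number of a shift passes 4.17 or a number of a turn 0.125, either way. A call with a gripper value outside its range is refused whole. "hand" is the finger opening in cm, from 0 to 9.12, set as the call begins (left out, the last holds). The fingers move at their own pace and stop on an object; "newtons" is the grip in N (left out, the last holds). Time passes only in rows, so rows that do not move let the fingers close. It gives the time, the measured TCP pose, the force, the opening and the grip force at its end, in the units of the state.
- sensors.state(): the state, without advancing time (a new reading comes with each control period).
- viewer.grab_frame(name): name is "scene" or "top" or "wrist"; returns a dict with "img" (480x640x3 uint8, red, green, blue), "fx", "fy", "cx", "cy" (pixels), "position" and "attitude" of the camera in the world. Camera axes: x right, y down, z forward; pixel columns grow to the right and rows downward; lengths in mm; the calibration is good to about 2 mm. A picture is of the moment at which its call begins. There is no depth.
- env.job_done(): hands the job in; it is judged then, once.
Trained networks look in a picture, given as the dict that the camera call returned (one of the last four; its "shot" number tells which), for a name from the list of things; names that differ only in an ending like _2 or _b are one class to them, and where a whole thing is asked for, a point or a joint stands for the part that bears it (a point fixed in the world has none). Each returns a list of dicts, best first, with "score" (0 to 1); they miss things now and then, are a little off and sometimes report something else, mostly with a low value. They report only what shows in the picture. A call takes as long as a camera call. They do not tell look-alikes from the thing itself.
- viewer.boxes_of(name, picture): "location" ([column, row] in pixels, amid what is visible of it).
- viewer.pinpoint(name, picture): "location" ([column, row] in pixels: a listed point, or the origin of a listed thing).
The state is a dict: "time_s": time; "qpos": joint angles; "qvel": joint speeds; "effort": joint torques, N m; "ee_pos": TCP position; "ee_rot": TCP orientation; "force": force on the tool from outside, world axes, zero at the start; "torque": the same for the moment, N m; "gripper_width": finger opening in mm; "gripper_force": force on a finger pad.
Only numpy, scipy, OpenCV 4.12 (cv2) and the standard library are available. Lean on these libraries where they do the work, as an engineer would, in place of code of your own. Each camera call takes 0.05 s, during which the arm holds its last target. There are 200 camera calls.

### The job

The table lamp that wears its shade is set as we like it; make its bare twin match. Spin the brass stop collar along the bare lamp's threaded stem (its arms are there to be pushed round) to the height at which this lamp's shade will stand level with the other, then lift the loose green shade by its knob and set it gently down over the stem so that it rests on the collar. Leave the finished lamp and the other things on the table alone.

Things in the scene. Friction and masses are not known exactly. Their poses are not given: they have to be found in the camera images.
- lamp: The bare lamp, fixed upright on the table: a round grey foot 150 mm across and 24 mm high with a threaded brass stem 18 mm in diameter standing on its centre. Origin: centre of the foot's underside on the table; z up along the stem.
- stem_tip (a point): Top of the bare lamp's stem, on its axis, 167 mm above the table. The last 8 mm taper from 18 to 8 mm diameter.
- collar (a joint): Angle (rad, 0 to 15.7) of the stop collar on the bare lamp's stem; grows anticlockwise seen from above. Coarse right-hand thread: anticlockwise raises the collar 12 mm per turn (1.91 mm per rad), clockwise lowers it; travel 30 mm (upper face 125 to 155 mm above the table). Light friction, about 0.06 N m (1.5 N at an arm); it stays where it is left.
- collar_top (a point): Centre of the upper face of the stop collar, on the stem's axis. The collar is a knurled brass drum 54 mm across and 24 mm high; four level round arms 12 mm thick, 90 degrees apart, reach from it 12 mm below the upper face to 62 mm from the axis, with 16 mm thick ends. Between arms a finger has free room down to the foot, 75 mm or more below. The stem ends 12 to 42 mm above this face.
- collar_arm (a point): Outer end of one of the collar's four arms, on the arm's centre line, 62 mm from the stem's axis; the other three stand at 90, 180 and 270 degrees to it.
- shade: The bare lamp's loose shade, 0.32 kg, standing rim down on the table: a dark green cone 100 mm high, 164 mm across at the open rim, 132 mm at the closed flat top, with a brass knob on top. Inside, a brass hub tube (bore 23 mm, mouth 30 mm over the first 5 mm, flange 48 mm) hangs from the top plate; the stem enters it from below. Origin: centre of the rim's plane; z up.
- shade_knob (a point): Middle of the shade's knob, an upright round brass grip 24 mm in diameter that stands 38 mm high on the top plate; this point lies on its axis, 120 mm above the rim and 20 mm above the top plate.
- shade_top (a point): Centre of the upper face of the shade's flat top, 100 mm above its rim.
- shade_hub (a point): Centre of the underside of the hub flange inside the shade, 55 mm above the rim, 45 mm below the flat top: this face rests on the collar's upper face. The bore is open for 41 mm above it.
- twin: The finished lamp, fixed on the table, alike in every size, with its shade on its collar; to be left alone. Origin: centre of the foot's underside on the table.
- twin_top (a point): Centre of the upper face of the finished lamp's shade (flat top at the foot of its knob), on the axis; its knob reaches 38 mm higher. The bare lamp's collar must stand with its upper face 45 mm below this height.
- twin_collar_top (a point): Centre of the upper face of the finished lamp's collar, hidden under its shade, 45 mm below twin_top.
- bowl: Red ceramic bowl, 150 mm across, 65 mm high, on the trivet; a bystander. Origin: centre of its underside.
- trivet: Dark hexagonal silicone trivet, 184 mm across the corners, 9 mm thick; a bystander. Origin: centre of its underside.
- dice_tin: Steel tin 124 mm across, 85 mm high, with three dice cups standing in it, 107 mm high in all; a bystander. Origin: centre of its underside.
- game_box: Grey plastic game box with a hinged blue lid, 160 by 240 by 57 mm plus a black knob 40 mm high; fixed bystander. Origin: centre of its underside.
- checkerboard: Wooden checkerboard 240 mm square, 16 mm thick, with a few checkers on it, 25 mm high in all; fixed bystander. Origin: centre of its underside.
Mind the look-alikes: they are no part of the job. What is shaped like the shade but orange or turquoise is not meant. Leave any red look-alike of the lamp alone.

How it is judged:
By the outcome, as a careful person would: the job done as asked, in the order asked, and still so for the second after the job is handed in, with the robot touching nothing.
It also fails if it takes over 72 s, if anything falls off the work surface, if the arm or the gripper's body presses on something with over 40 N, if the wrist force passes 120 N, or if a joint passes its speed limit or range.

## Working session

There is one attempt and no reset: what is moved stays moved. The work goes in short steps, Python scripts to look and compute and a tool call to move; the robot and the scene stay as the last step left them, time stands still between calls to the robot, and variables do not carry over. Pictures are saved under pics/ and viewed, at most 10 in all, crops included, and the job is handed in when it is done.

Besides the shell and the picture viewer there is one more tool, called after "Call:" in YAML: its name, and indented under it one key for each argument. step_arm: Moves the arm, as the interface text tells. Its arguments: {"type":"object","properties":{"plan":{"type":"array","items":{"type":"number"}},"hand":{"type":"number"},"newtons":{"type":"number"}},"required":["plan"]}

```bash
mkdir -p pics
cat > h.py <<'E'
import numpy as np, cv2
from scipy.spatial.transform import Rotation as R
from workcell import sensors, viewer, env
def Rc(p):
    a=np.array(p["attitude"],float)
    return a if a.shape==(3,3) else (R.from_euler('xyz',a,degrees=True).as_matrix() if a.size==3 else R.from_quat(a).as_matrix())
def ray(p,uv):
    d=Rc(p)@np.array([(uv[0]-p["cx"])/p["fx"],(uv[1]-p["cy"])/p["fy"],1]); return np.array(p["position"],float),d/np.linalg.norm(d)
def onz(p,uv,z):
    o,d=ray(p,uv); return o+d*(z-o[2])/d[2]
def proj(p,X):
    c=Rc(p).T@(np.array(X,float)-np.array(p["position"])); return np.array([p["cx"]+p["fx"]*c[0]/c[2],p["cy"]+p["fy"]*c[1]/c[2]])
def tri(rs):
    A=np.zeros((3,3));b=np.zeros(3)
    for o,d in rs:
        M=np.eye(3)-np.outer(d,d);A+=M;b+=M@o
    X=np.linalg.solve(A,b); return X,[float(np.linalg.norm(np.cross(X-o,d))) for o,d in rs]
def save(p,n): cv2.imwrite(f"pics/{n}.png",cv2.cvtColor(p["img"],cv2.COLOR_RGB2BGR))
E
python3 - <<'E'
from h import *
np.set_printoptions(precision=1,suppress=True)
s=sensors.state(); print(s["time_s"],s["ee_pos"],s["ee_rot"],env.finger_overhang)
ps={n:viewer.grab_frame(n) for n in ("scene","top","wrist")}
for n,p in ps.items():
    save(p,n+"0"); print(n,p["position"],p["attitude"],p["fx"])
    for t in ("lamp","stem_tip","collar_top","collar_arm","shade","shade_knob","shade_top","twin","twin_top"):
        print(t,[(round(q["score"],2),np.round(q["location"]).tolist()) for q in viewer.pinpoint(t,p)[:5]])
im=np.hstack([ps[n]["img"] for n in ("scene","top")])
E
```

```text
0.0 [142.  556.7 205.3] [-179.9   -0.   165.7] 14.0
scene [1054.3  748.7 1188.3] [-139.3   -0.5  147.9] 597.9203632205434
lamp [(0.96, [398.0, 321.0]), (0.61, [308.0, 379.0])]
stem_tip [(0.72, [311.0, 332.0]), (0.59, [407.0, 278.0])]
collar_top [(0.9, [407.0, 287.0]), (0.82, [308.0, 347.0]), (0.52, [234.0, 313.0]), (0.33, [295.0, 215.0])]
collar_arm [(0.81, [295.0, 371.0]), (0.72, [433.0, 293.0])]
shade [(0.87, [290.0, 240.0]), (0.74, [295.0, 214.0]), (0.63, [371.0, 207.0]), (0.63, [192.0, 234.0])]
shade_knob [(0.82, [295.0, 210.0]), (0.63, [184.0, 206.0])]
shade_top [(0.96, [187.0, 207.0]), (0.61, [373.0, 183.0]), (0.6, [294.0, 215.0]), (0.32, [291.0, 241.0]), (0.29, [232.0, 310.0])]
twin [(0.73, [254.0, 170.0])]
twin_top [(0.56, [241.0, 118.0]), (0.23, [405.0, 288.0])]
top [ 320.3  -17.2 1105.9] [-165.9   -0.3  -86.7] 437.79337762226356
lamp [(0.74, [240.0, 194.0]), (0.66, [520.0, 263.0]), (0.56, [235.0, 284.0])]
stem_tip [(0.81, [234.0, 168.0]), (0.74, [220.0, 269.0])]
collar_top [(0.84, [224.0, 276.0]), (0.77, [234.0, 174.0]), (0.56, [380.0, 253.0])]
collar_arm [(0.83, [223.0, 156.0]), (0.63, [211.0, 298.0])]
shade [(0.85, [434.0, 188.0]), (0.71, [368.0, 359.0]), (0.65, [369.0, 262.0])]
shade_knob [(0.91, [445.0, 164.0]), (0.78, [380.0, 356.0]), (0.75, [377.0, 254.0])]
shade_top [(0.93, [375.0, 361.0]), (0.79, [444.0, 170.0]), (0.72, [378.0, 254.0])]
twin [(0.56, [487.0, 281.0]), (0.2, [139.0, 350.0])]
twin_top [(0.6, [517.0, 265.0])]
wrist [ 69.1 576.  384.1] [164.3   0.1  75.7] 395.62782642312555
lamp []
stem_tip []
collar_top []
collar_arm []
shade []
shade_knob []
shade_top []
twin []
twin_top []
```

View pics/scene0.png

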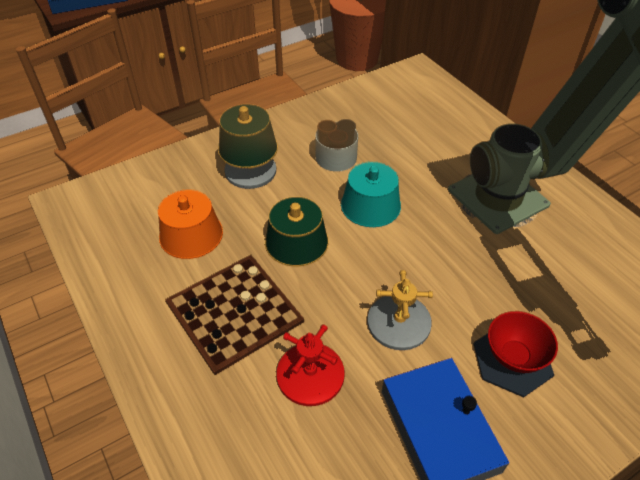

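View pics/top0.png

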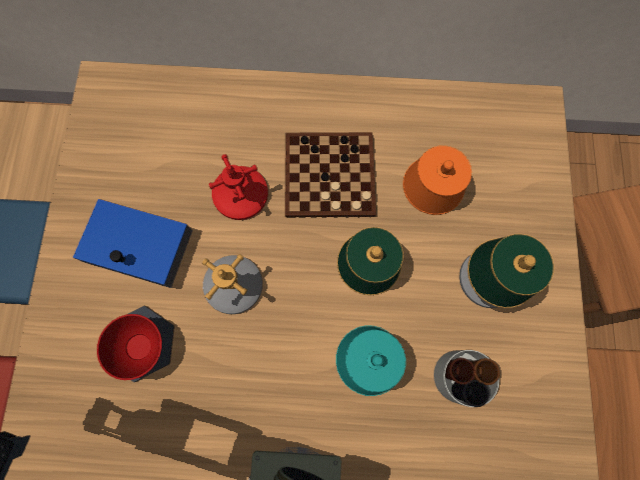

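The scene view shows the brass bare lamp (foot about 400,320), the green shade (295,225), the twin (247,150), and the red, orange and turquoise decoys. The top view shows the same: lamp foot (233,284), shade (371,260), twin (510,270).

Run:
```python
from h import *
np.set_printoptions(precision=1,suppress=True)
a=viewer.grab_frame("scene");b=viewer.grab_frame("top")
def T(n,u,v): print(n,*tri([ray(a,u),ray(b,v)]))
T("tip",(407,278),(220,269));T("coltop",(407,287),(224,276))
T("knob",(295,210),(377,254));T("shtop",(294,215),(378,254));T("twintop",(241,118),(517,265))
print("foot",onz(a,(398,321),0),onz(b,(235,284),0))
print("shade", onz(a,(290,240),0), onz(b,(369,262),0))
print("twinfoot",onz(a,(254,170),0),onz(b,(487,281),0))
for n,z,ua,ub in (("bowl",40,(522,345),(130,347)),("tin",85,(337,140),(472,378)),("turq",100,(373,180),(375,358)),("red",140,(308,347),(234,172)),("box",57,(445,420),(133,242))): print(n,onz(a,ua,z),onz(b,ub,z))
w=viewer.grab_frame("wrist");s=sensors.state()
Rt=R.from_euler('xyz',s["ee_rot"],degrees=True).as_matrix()
print("cam in tool",Rt.T@(np.array(w["position"])-s["ee_pos"]),"\n",Rt.T@Rc(w))
```

```text
tip [489.8 187.9 175.3] [2.913491521159074, 2.9134915211591212]
coltop [482.  185.8 135.1] [2.556236816019382, 2.556236816019293]
knob [ 560.5 -161.8  112.3] [0.32456216946656585, 0.32456216946624716]
shtop [ 563.8 -165.6   93.6] [1.4889525303342277, 1.4889525303341633]
twintop [ 542.5 -458.9  187.8] [9.51671872718377, 9.516718727183758]
foot [485.1 184.    0. ] [487.7 181.9   0. ]
shade [ 575.4 -169.5    0. ] [ 565.  -157.7    0. ]
twinfoot [ 529.6 -460.1    0. ] [ 533.  -460.5    0. ]
bowl [308.2 398.9  40. ] [317.1 407.8  40. ]
tin [ 306.4 -361.8   85. ] [ 294.2 -384.1   85. ]
turq [ 324.3 -159.3  100. ] [ 325.  -163.9  100. ]
red [743.4 204.9 140. ] [733.6 185.8 140. ]
box [572.9 448.9  57. ] [568.7 433.5  57. ]
cam in tool [  75.4    0.3 -178.6] 
 [[-0.  -1.  -0.3]
 [ 1.  -0.  -0. ]
 [ 0.  -0.3  1. ]]
```

```bash
cat >> h.py <<'E'
import json,os
def getc():
    if os.path.exists("cmd.json"):
        c=json.load(open("cmd.json")); return np.array(c[0]),np.array(c[1])
    return np.array([142.147,557.17,206.176]),R.from_euler('xyz',[180,0,74.542+90+1.146],degrees=True).as_matrix()
def go(wps,step=38):
    """wps: list of (x,y,z,yaw[,rows]); prints rows for step_arm and advances the commanded pose"""
    p,M=getc(); rows=[]
    for w in wps:
        t=np.array(w[:3],float); Mt=R.from_euler('xyz',[180,0,w[3]],degrees=True).as_matrix()
        ang=np.linalg.norm(R.from_matrix(M.T@Mt).as_rotvec())
        n=w[4] if len(w)>4 else max(1,int(np.ceil(max(np.linalg.norm(t-p)/step,ang/0.12))))
        for i in range(n):
            d=np.round(M.T@(t-p)/(n-i)/10,2); r=np.round(R.from_matrix(M.T@Mt).as_rotvec()/(n-i),3)+0.
            rows.append(list(d+0.)+list(r)); p=p+M@(d*10); M=M@R.from_rotvec(r).as_matrix()
    json.dump([p.tolist(),M.tolist()],open("cmd.json","w"))
    for i in range(0,len(rows),5): print(json.dumps([float(f"{v:g}") for r in rows[i:i+5] for v in r]))
    print("end",np.round(p,1),np.round(R.from_matrix(M).as_euler('xyz',degrees=True),1))
E
python3 -c "
from h import *
go([(503,137,250,111)])"
```

```text
[-3.02, -2.12, -0.29, 0.0, 0.0, 0.064, -3.15, -1.92, -0.29, 0.0, 0.0, 0.064, -3.27, -1.72, -0.29, 0.0, 0.0, 0.064, -3.37, -1.5, -0.29, 0.0, 0.0, 0.064, -3.46, -1.28, -0.29, 0.0, 0.0, 0.063]
[-3.54, -1.06, -0.29, 0.0, 0.0, 0.064, -3.6, -0.84, -0.29, 0.0, 0.0, 0.063, -3.64, -0.61, -0.29, 0.0, 0.0, 0.064, -3.67, -0.37, -0.29, 0.0, 0.0, 0.063, -3.69, -0.14, -0.3, 0.0, 0.0, 0.064]
[-3.69, 0.09, -0.29, 0.0, 0.0, 0.063, -3.68, 0.33, -0.3, 0.0, 0.0, 0.064, -3.65, 0.56, -0.29, 0.0, 0.0, 0.063, -3.61, 0.79, -0.3, 0.0, 0.0, 0.064, -3.55, 1.02, -0.29, 0.0, 0.0, 0.063]
end [503. 137. 250.] [180.  -0. 111.]
```

Call:
step_arm:
  plan: [-3.02,-2.12,-0.29,0.0,0.0,0.064,-3.15,-1.92,-0.29,0.0,0.0,0.064,-3.27,-1.72,-0.29,0.0,0.0,0.064,-3.37,-1.5,-0.29,0.0,0.0,0.064,-3.46,-1.28,-0.29,0.0,0.0,0.063]

```text
time_s: 2.07
ee_pos: [263.1, 415.8, 220.9]
ee_rot: [180.0, 0.0, 147.3]
force: [1.4, -0.2, 0.1]
gripper_width: 91.3
gripper_force: 0.0
```

Call:
step_arm:
  plan: [-3.54,-1.06,-0.29,0.0,0.0,0.064,-3.6,-0.84,-0.29,0.0,0.0,0.063,-3.64,-0.61,-0.29,0.0,0.0,0.064,-3.67,-0.37,-0.29,0.0,0.0,0.063,-3.69,-0.14,-0.3,0.0,0.0,0.064]

```text
time_s: 2.48
ee_pos: [383.6, 275.6, 235.6]
ee_rot: [180.0, -0.0, 129.0]
force: [0.3, 0.0, -0.1]
gripper_width: 91.2
gripper_force: 0.0
```

Call:
step_arm:
  plan: [-3.69,0.09,-0.29,0.0,0.0,0.063,-3.68,0.33,-0.3,0.0,0.0,0.064,-3.65,0.56,-0.29,0.0,0.0,0.063,-3.61,0.79,-0.3,0.0,0.0,0.064,-3.55,1.02,-0.29,0.0,0.0,0.063]

```text
time_s: 2.9
ee_pos: [503.9, 135.4, 250.3]
ee_rot: [180.0, -0.0, 110.8]
force: [0.3, 1.4, -0.3]
gripper_width: 91.3
gripper_force: 0.0
```

Run:
```python
from h import *
np.set_printoptions(precision=1,suppress=True)
for i in range(3): w=viewer.grab_frame("wrist")
s=sensors.state(); print(s["time_s"],s["ee_pos"],s["ee_rot"],s["force"]); save(w,"w1")
for t,z in (("lamp",0),("stem_tip",167),("collar_top",140),("collar_arm",128)):
    print(t,[(round(q["score"],2),np.round(q["location"],1).tolist(),onz(w,q["location"],z)) for q in viewer.pinpoint(t,w)[:5]])
```

```text
3.05 [504.4 135.3 249.8] [180.   -0.  110.8] [0.3 0.6 0.6]
lamp [(0.84, [533.1, 224.2], array([736.7, 194.3,   0. ])), (0.55, [324.8, 151.1], array([491.6, 186.8,   0. ]))]
stem_tip [(0.9, [324.6, 157.9], array([488.5, 190. , 167. ]))]
collar_top [(0.76, [610.3, 257.6], array([721.3, 195.5, 140. ])), (0.61, [324.6, 152.4], array([488. , 191.9, 140. ]))]
collar_arm [(0.59, [274.8, 86.1], array([439. , 221.9, 128. ]))]
```

View pics/w1.png

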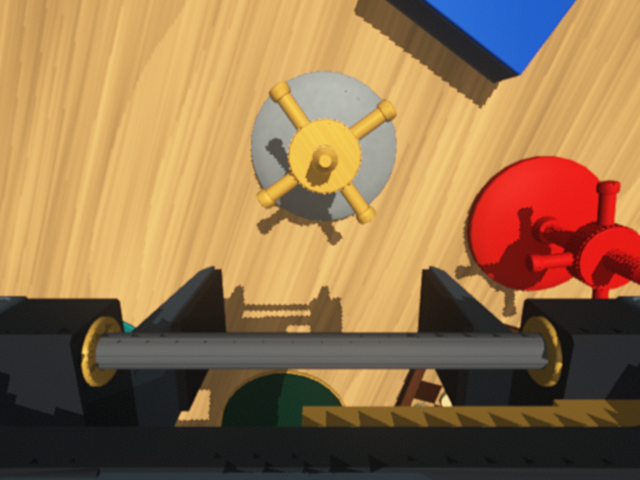

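The wrist view shows the lamp foot at (324,147), the stem tip at (325,158), the arm ends at (280,90), (385,108), (367,214) and (266,198), and the red lamp to the right.

```bash
python3 -c "
from h import *
go([(546,-220,215,74)],41)"
```

```text
[-3.87, -0.98, 0.39, 0.0, 0.0, 0.072, -3.94, -0.7, 0.39, 0.0, 0.0, 0.072, -3.97, -0.41, 0.39, 0.0, 0.0, 0.072, -3.99, -0.12, 0.39, 0.0, 0.0, 0.072, -3.99, 0.16, 0.39, 0.0, 0.0, 0.072]
[-3.97, 0.45, 0.39, 0.0, 0.0, 0.072, -3.93, 0.74, 0.39, 0.0, 0.0, 0.071, -3.87, 1.01, 0.38, 0.0, 0.0, 0.072, -3.79, 1.29, 0.39, 0.0, 0.0, 0.071]
end [ 546.  -220.1  215. ] [-180.    0.   74.]
```

Call:
step_arm:
  plan: [-3.87,-0.98,0.39,0.0,0.0,0.072,-3.94,-0.7,0.39,0.0,0.0,0.072,-3.97,-0.41,0.39,0.0,0.0,0.072,-3.99,-0.12,0.39,0.0,0.0,0.072,-3.99,0.16,0.39,0.0,0.0,0.072]

```text
time_s: 3.67
ee_pos: [526.5, -61.4, 230.5]
ee_rot: [180.0, -0.0, 90.4]
force: [0.6, 0.1, -1.2]
gripper_width: 91.1
gripper_force: 0.0
```

Call:
step_arm:
  plan: [-3.97,0.45,0.39,0.0,0.0,0.072,-3.93,0.74,0.39,0.0,0.0,0.071,-3.87,1.01,0.38,0.0,0.0,0.072,-3.79,1.29,0.39,0.0,0.0,0.071]

```text
time_s: 4.0
ee_pos: [546.0, -220.3, 215.0]
ee_rot: [180.0, -0.0, 73.9]
force: [0.6, -0.2, -0.2]
gripper_width: 91.3
gripper_force: 0.0
```

Run:
```python
from h import *
import pickle
np.set_printoptions(precision=1,suppress=True)
for i in range(4): w=viewer.grab_frame("wrist")
s=sensors.state(); print(s["time_s"],s["ee_pos"],s["ee_rot"]); save(w,"w2"); pickle.dump(w,open("w2.pkl","wb"))
for t,z in (("shade_knob",120),("shade_top",100)):
    print(t,[(round(q["score"],2),np.round(q["location"],1).tolist(),onz(w,q["location"],z)) for q in viewer.pinpoint(t,w)[:5]])
go([(493,-505,290,49)],41)
```

```text
4.2 [ 545.9 -219.4  214.5] [-179.9   -0.1   74. ]
shade_knob [(0.91, [6.4, 252.4], array([ 326.1, -165.4,  120. ])), (0.72, [323.3, 143.9], array([ 567. , -155.7,  120. ]))]
shade_top [(0.85, [324.1, 143.2], array([ 567.6, -156. ,  100. ])), (0.65, [22.9, 243.1], array([ 324.1, -163.5,  100. ]))]
[-3.61, 0.34, -0.94, 0.0, 0.0, 0.055, -3.58, 0.54, -0.94, 0.0, 0.0, 0.055, -3.55, 0.74, -0.94, 0.0, 0.0, 0.054, -3.5, 0.93, -0.94, 0.0, 0.0, 0.055, -3.45, 1.12, -0.94, 0.0, 0.0, 0.054]
[-3.38, 1.3, -0.93, 0.0, 0.0, 0.055, -3.3, 1.49, -0.94, 0.0, 0.0, 0.054, -3.22, 1.66, -0.93, 0.0, 0.0, 0.055]
end [ 492.9 -505.   290. ] [180.  -0.  49.]
```

View pics/w2.png

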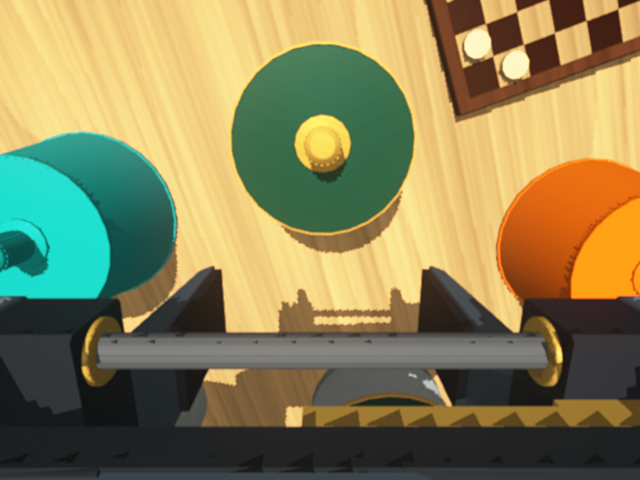

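The wrist view shows the green shade's top disc centred at about (323,138), with its knob at (323,140).

Call:
step_arm:
  plan: [-3.61,0.34,-0.94,0.0,0.0,0.055,-3.58,0.54,-0.94,0.0,0.0,0.055,-3.55,0.74,-0.94,0.0,0.0,0.054,-3.5,0.93,-0.94,0.0,0.0,0.055,-3.45,1.12,-0.94,0.0,0.0,0.054]

```text
time_s: 4.72
ee_pos: [513.3, -397.3, 263.2]
ee_rot: [180.0, -0.0, 58.4]
force: [1.6, -0.1, -0.2]
gripper_width: 91.0
gripper_force: 0.0
```

Call:
step_arm:
  plan: [-3.38,1.3,-0.93,0.0,0.0,0.055,-3.3,1.49,-0.94,0.0,0.0,0.054,-3.22,1.66,-0.93,0.0,0.0,0.055]

```text
time_s: 4.97
ee_pos: [493.7, -504.3, 291.2]
ee_rot: [180.0, -0.0, 49.0]
force: [0.9, -0.1, 0.0]
gripper_width: 91.2
gripper_force: 0.0
```

```bash
cat >> h.py <<'E'
from scipy.optimize import least_squares
def rimfit(p,c0,r=66,win=10,mask=None):
    """fit circle (x,y,z) of radius r, level, to the outermost green->background edge; returns pose and rms px"""
    hsv=cv2.cvtColor(p["img"],cv2.COLOR_RGB2HSV).astype(int)
    c=np.array(c0,float); th=np.linspace(0,2*np.pi,180,endpoint=False)
    circ=lambda c,rr:np.array([proj(p,c+[rr*np.cos(t),rr*np.sin(t),0]) for t in th])
    G=cv2.GaussianBlur(p["img"],(3,3),0).astype(float)
    isg=((hsv[...,0]>45)&(hsv[...,0]<95)&(hsv[...,1]>60)).astype(float)  # green of the top plate
    for it in range(4):
        a,b=circ(c,r-14),circ(c,r+10); obs=[];k=[]
        for i in range(180):
            s=np.linspace(0,1,120); L=a[i]+s[:,None]*(b[i]-a[i])
            if L.min()<2 or L[:,0].max()>637 or L[:,1].max()>240: continue
            v=cv2.remap(isg.astype(np.float32),L[:,0].astype(np.float32)[None],L[:,1].astype(np.float32)[None],cv2.INTER_LINEAR)[0]
            if v[:8].mean()<.9 or v.min()>.3: continue
            j=np.argmax(v<.5); obs.append(L[j]);k.append(i)
        obs=np.array(obs);k=np.array(k)
        f=lambda q:(np.array([proj(p,q[:3]+[q[3]*np.cos(t),q[3]*np.sin(t),0]) for t in th[k]])-obs).ravel()
        return obs,k,th
def fitz(p,c0,r):
    obs,k,th=rimfit(p,c0)
    u=lambda q:np.array([np.linalg.norm(0) for _ in k])
    def f(q):
        # residual: distance of back-projected point (on plane z) to the circle, in px
        P=np.array([onz(p,o,q[2]) for o in obs]); D=np.linalg.norm(np.array(p["position"])-q)
        return (np.hypot(P[:,0]-q[0],P[:,1]-q[1])-r)*p["fx"]/D
    s=least_squares(f,c0,loss="soft_l1",f_scale=.7); return s.x,np.sqrt(np.mean(s.fun**2)),len(k)
E
python3 - <<'E'
from h import *
import pickle
np.set_printoptions(precision=2,suppress=True)
for i in range(4): w=viewer.grab_frame("wrist")
s=sensors.state(); print(s["time_s"],s["ee_pos"],s["ee_rot"]); save(w,"w3"); pickle.dump(w,open("w3.pkl","wb"))
print(viewer.pinpoint("twin_top",w)[:3])
w2=pickle.load(open("w2.pkl","rb"))
for r in (64,65,66): print(r,fitz(w2,(567,-156,100),r),fitz(w,(532,-460,185),r))
E
```

```text
5.1667 [ 493.67 -503.79  289.94] [-179.98   -0.06   49.07]
[{'location': [333.2, 149.3], 'score': 0.56}]
64 (array([ 566.28, -155.78,  104.12]), np.float64(0.27634350352589704), 161) (array([ 542.88, -461.14,  191.32]), np.float64(0.2593853630815299), 127)
65 (array([ 566.25, -155.91,   99.61]), np.float64(0.2763435035233301), 161) (array([ 542.85, -461.35,  186.98]), np.float64(0.2593853630631383), 127)
66 (array([ 566.21, -156.04,   95.1 ]), np.float64(0.2763435035151825), 161) (array([ 542.83, -461.57,  182.64]), np.float64(0.2593853630706658), 127)
```

View pics/w3.png

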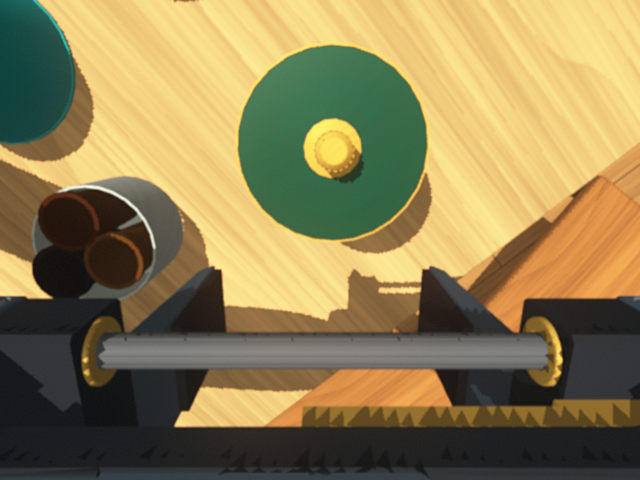

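The wrist view shows the twin's top disc centred at (332,141), with its knob at (332,148).

Run:
```python
from h import *
import pickle
np.set_printoptions(precision=2,suppress=True)
w2=pickle.load(open("w2.pkl","rb"));w3=pickle.load(open("w3.pkl","rb"))
print(w2["position"],w2["attitude"],w3["position"],w3["attitude"])
for i in range(4):
    w=viewer.grab_frame("wrist"); print(w["position"],w["attitude"],sensors.state()["ee_pos"])
```

```text
[ 568.54 -147.41  392.81] [164.28   0.09 -16.09] [ 544.73 -447.55  468.9 ] [164.26  -0.05 -41.04]
[ 545.21 -445.25  468.59] [164.31   0.06 -40.89] [ 493.86 -502.69  289.89]
[ 545.27 -444.9   468.62] [164.3    0.06 -40.87] [ 493.83 -502.7   289.97]
[ 545.25 -444.85  468.69] [164.29   0.06 -40.87] [ 493.78 -502.87  290.07]
[ 545.19 -445.    468.75] [164.28   0.04 -40.88] [ 493.68 -503.14  290.11]
```

Call:
step_arm:
  plan: [0,0,1,0,0,0,0,0,1,0,0,0,0,0,0,0,0,0]

```text
time_s: 5.67
ee_pos: [492.2, -503.6, 266.6]
ee_rot: [-179.7, -0.0, 49.0]
force: [0.1, -0.5, -0.8]
gripper_width: 91.1
gripper_force: 0.0
```

Run:
```python
from h import *
np.set_printoptions(precision=2,suppress=True)
go([(493,-505,270,49)]);L=[]
for i in range(5):
    w=viewer.grab_frame("wrist"); s=fitz(w,(542,-461,186),65); L.append(w["position"][2]-s[0][2])
    if i%2==0: print(w["position"],sensors.state()["ee_pos"],s,L[-1])
print(sensors.state()["time_s"])
go([(546,-220,220,74,8),(546,-220,183,74)],41)
```

```text
[0.0, 0.0, 2.0, 0.0, 0.0, 0.0]
end [ 492.9 -505.   270. ] [180.  -0.  49.]
[ 544.41 -446.49  445.27] [ 492.38 -504.03  267.54] (array([ 542.91, -461.35,  187.29]), np.float64(0.27189597929758186), 140) 257.9806145809284
[ 544.47 -446.99  447.26] [ 492.84 -504.85  269.36] (array([ 542.88, -461.34,  187.21]), np.float64(0.3016934287530385), 142) 260.05526449416686
[ 544.5  -447.25  448.52] [ 493.  -505.2  270.1] (array([ 542.9 , -461.35,  187.24]), np.float64(0.282482133577003), 142) 261.28850841168537
5.9167
[3.12, -1.84, 0.62, 0.0, 0.0, -0.055, 3.22, -1.66, 0.63, 0.0, 0.0, -0.055, 3.31, -1.48, 0.62, 0.0, 0.0, -0.054, 3.38, -1.3, 0.63, 0.0, 0.0, -0.055, 3.45, -1.12, 0.62, 0.0, 0.0, -0.054]
[3.5, -0.93, 0.63, 0.0, 0.0, -0.055, 3.55, -0.74, 0.62, 0.0, 0.0, -0.054, 3.58, -0.54, 0.63, 0.0, 0.0, -0.055, 0.0, 0.0, 3.7, 0.0, 0.0, 0.0]
end [ 546. -220.  183.] [180.   0.  74.]
```

Call:
step_arm:
  plan: [3.12,-1.84,0.62,0.0,0.0,-0.055,3.22,-1.66,0.63,0.0,0.0,-0.055,3.31,-1.48,0.62,0.0,0.0,-0.054,3.38,-1.3,0.63,0.0,0.0,-0.055,3.45,-1.12,0.62,0.0,0.0,-0.054]

```text
time_s: 6.33
ee_pos: [526.3, -325.6, 239.0]
ee_rot: [179.9, -0.0, 64.7]
force: [0.1, 0.5, 0.3]
gripper_width: 91.2
gripper_force: 0.0
```

Call:
step_arm:
  plan: [3.5,-0.93,0.63,0.0,0.0,-0.055,3.55,-0.74,0.62,0.0,0.0,-0.054,3.58,-0.54,0.63,0.0,0.0,-0.055,0.0,0.0,3.7,0.0,0.0,0.0]

```text
time_s: 6.67
ee_pos: [550.9, -215.8, 189.0]
ee_rot: [179.2, -0.1, 74.4]
force: [1.7, -1.8, 0.4]
gripper_width: 91.2
gripper_force: 0.0
```

Run:
```python
from h import *
np.set_printoptions(precision=2,suppress=True)
for i in range(5):
    w=viewer.grab_frame("wrist"); s=fitz(w,(566,-156,100),65)
    if i%2==0: print(w["position"],sensors.state()["ee_pos"],s)
t,m=viewer.grab_frame("top"),viewer.grab_frame("scene")
for n,p in (("top",t),("scene",m)): print(n,proj(p,s[0]),[(q["location"],q["score"]) for q in viewer.pinpoint("shade_top",p)])
print(sensors.state()["time_s"])
```

```text
[ 570.26 -141.64  367.79] [ 544.36 -216.12  177.89] (array([ 566.25, -155.91,   99.82]), np.float64(0.29674243258265187), 140)
[ 566.98 -144.33  357.73] [ 544.6  -219.17  181.38] (array([ 566.29, -155.91,  100.06]), np.float64(0.28868408492753855), 141)
[ 568.41 -146.76  361.83] [ 546.62 -221.22  184.24] (array([ 566.26, -155.9 ,   99.93]), np.float64(0.2816690677737945), 145)
top [373.88 252.59] [([373.8, 255.4], 0.87), ([444.3, 169.9], 0.78), ([378.7, 250.0], 0.64)]
scene [294.47 215.81] [([371.7, 180.4], 0.88), ([186.4, 204.0], 0.82)]
7.1167
```

Run:
```python
from h import *
go([(510,134,235,111)],41)
```

```text
[3.67, -1.47, -0.58, 0.0, 0.0, -0.072, 3.77, -1.2, -0.58, 0.0, 0.0, -0.072, 3.84, -0.93, -0.58, 0.0, 0.0, -0.072, 3.9, -0.65, -0.58, 0.0, 0.0, -0.072, 3.94, -0.36, -0.58, 0.0, 0.0, -0.072]
[3.95, -0.08, -0.58, 0.0, 0.0, -0.071, 3.95, 0.2, -0.57, 0.0, 0.0, -0.072, 3.92, 0.49, -0.58, 0.0, 0.0, -0.071, 3.88, 0.76, -0.57, 0.0, 0.0, -0.072]
end [510. 134. 235.] [180.   0. 111.]
```

Call:
step_arm:
  plan: [3.67,-1.47,-0.58,0.0,0.0,-0.072,3.77,-1.2,-0.58,0.0,0.0,-0.072,3.84,-0.93,-0.58,0.0,0.0,-0.072,3.9,-0.65,-0.58,0.0,0.0,-0.072,3.94,-0.36,-0.58,0.0,0.0,-0.072]

```text
time_s: 7.53
ee_pos: [525.9, -22.4, 213.2]
ee_rot: [179.9, 0.0, 94.7]
force: [1.0, -0.1, 0.4]
gripper_width: 91.2
gripper_force: 0.0
```

Call:
step_arm:
  plan: [3.95,-0.08,-0.58,0.0,0.0,-0.071,3.95,0.2,-0.57,0.0,0.0,-0.072,3.92,0.49,-0.58,0.0,0.0,-0.071,3.88,0.76,-0.57,0.0,0.0,-0.072]

```text
time_s: 7.87
ee_pos: [510.0, 135.3, 236.4]
ee_rot: [179.9, 0.0, 111.2]
force: [-0.0, 0.1, 0.5]
gripper_width: 91.3
gripper_force: 0.0
```

Run:
```python
from h import *
import pickle
np.set_printoptions(precision=1,suppress=True)
for i in range(4): w=viewer.grab_frame("wrist")
pickle.dump(w,open("w4.pkl","wb"));print(w["position"],sensors.state()["ee_pos"],sensors.state()["time_s"])
for t,z in (("lamp",0),("stem_tip",167),("collar_top",140),("collar_arm",128)):
    print(t,[(round(q["score"],2),np.round(q["location"],1).tolist(),onz(w,q["location"],z)) for q in viewer.pinpoint(t,w)[:3]])
X=proj(w,(488,188,140)).astype(int); print(X)
c=w["img"][max(0,X[1]-110):X[1]+110,X[0]-110:X[0]+110]; cv2.imwrite("pics/w4c.png",cv2.cvtColor(cv2.resize(c,None,fx=2.5,fy=2.5,interpolation=cv2.INTER_CUBIC),cv2.COLOR_RGB2BGR)); print(max(0,X[1]-110),X[0]-110)
```

```text
[483.4 207.3 414.9] [510.3 134.3 235.7] 8.0667
lamp [(0.98, [324.4, 150.5], array([494.2, 190.6,   0. ])), (0.61, [535.2, 229.0], array([736.7, 196. ,   0. ]))]
stem_tip [(0.81, [317.3, 162.9], array([488.5, 188.8, 167. ]))]
collar_top [(0.83, [617.1, 269.2], array([722.8, 194.8, 140. ])), (0.59, [320.4, 157.1], array([489.6, 191.2, 140. ]))]
collar_arm [(0.68, [264.9, 84.6], array([437.5, 221.7, 128. ]))]
[316 160]
50 206
```

View pics/w4c.png

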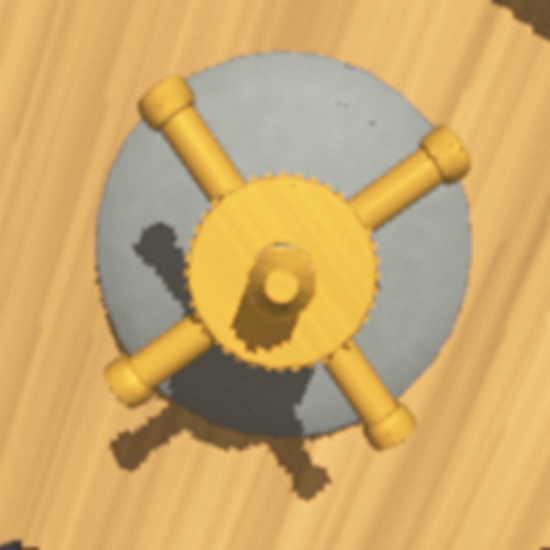

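The crop shows the tip at full-image (318.4,164.8), the collar face centre at (319,158.6), the foot centre at (319.6,147.6), and four clean arms at roughly 45° to the image axes.

Run:
```python
from h import *
import pickle
np.set_printoptions(precision=2,suppress=True)
w=pickle.load(open("w4.pkl","rb"))
F=lambda x,y:(206+x/2.5,50+y/2.5)
print("tip",onz(w,F(281,287),167),"foot",onz(w,F(284,244),24))
tip=onz(w,F(281,287),167)
for z in (125,130,135,140,145,150,155):
    P=onz(w,F(282.5,271.5),z); l,r,t,b=[onz(w,F(*q),z) for q in ((188,271),(377,271),(282,174),(282,369))]
    print(z,P[:2],np.linalg.norm(r-l),np.linalg.norm(t-b))
for e in ((164,98),(447,151),(389,428),(126,381)):
    P=onz(w,F(*e),128); d=P-tip; print("arm",P[:2],np.hypot(d[0],d[1]),np.degrees(np.arctan2(d[1],d[0])))
```

```text
tip [489.55 187.99 167.  ] foot [488.31 192.46  24.  ]
125 [489.42 188.97] 54.300242114864595 54.97823648222735
130 [489.31 189.28] 53.36356339200407 54.02986236219378
135 [489.21 189.6 ] 52.426884669143554 53.0814882421602
140 [489.11 189.92] 51.490205946283076 52.13311412212662
145 [489.   190.23] 50.55352722342256 51.18474000209304
150 [488.9  190.55] 49.616848500562035 50.23636588205948
155 [488.79 190.86] 48.68016977770156 49.28799176202586
arm [442.7  220.62] 57.09450370883722 145.14897791649753
arm [519.88 235.92] 56.71858063495051 57.67407894881767
arm [535.26 158.09] 54.616798384509394 -33.19675603289449
arm [457.95 143.24] 54.78279903826764 -125.22929343408077
```

Run:
```python
from h import *
go([(489.3,188.7,190,111,4),(489.3,188.7,190,111,3),(489.3,188.7,150,111,6),(489.3,188.7,150,111,2)])
```

```text
[1.46, 0.01, 1.12, 0.0, 0.0, 0.0, 1.46, 0.01, 1.13, 0.0, 0.0, 0.0, 1.47, 0.01, 1.12, 0.0, 0.0, 0.0, 1.46, 0.0, 1.13, 0.0, 0.0, 0.0, 0.0, 0.0, 0.0, 0.0, 0.0, 0.0]
[0.0, 0.0, 0.0, 0.0, 0.0, 0.0, 0.0, 0.0, 0.0, 0.0, 0.0, 0.0, 0.0, 0.0, 0.67, 0.0, 0.0, 0.0, 0.0, 0.0, 0.67, 0.0, 0.0, 0.0, 0.0, 0.0, 0.66, 0.0, 0.0, 0.0]
[0.0, 0.0, 0.67, 0.0, 0.0, 0.0, 0.0, 0.0, 0.66, 0.0, 0.0, 0.0, 0.0, 0.0, 0.67, 0.0, 0.0, 0.0, 0.0, 0.0, 0.0, 0.0, 0.0, 0.0, 0.0, 0.0, 0.0, 0.0, 0.0, 0.0]
end [489.3 188.7 150. ] [180.   0. 111.]
```

Call:
step_arm:
  plan: [1.46,0.01,1.12,0.0,0.0,0.0,1.46,0.01,1.13,0.0,0.0,0.0,1.47,0.01,1.12,0.0,0.0,0.0,1.46,0.0,1.13,0.0,0.0,0.0,0.0,0.0,0.0,0.0,0.0,0.0]
  hand: 3.4
  newtons: 5

```text
time_s: 8.68
ee_pos: [487.5, 188.6, 187.7]
ee_rot: [-179.7, -0.1, 111.0]
force: [-1.0, -0.1, -0.1]
gripper_width: 60.8
gripper_force: 0.0
```

Call:
step_arm:
  plan: [0,0,0,0,0,0,0,0,0,0,0,0,0,0,0,0,0,0,0,0,0,0,0,0]

```text
time_s: 9.02
ee_pos: [490.0, 187.9, 190.7]
ee_rot: [179.9, 0.0, 111.0]
force: [0.0, -0.1, 0.4]
gripper_width: 35.3
gripper_force: 0.0
```

Run:
```python
from h import *
w=viewer.grab_frame("wrist");save(w,"w5");print(w["position"],sensors.state()["ee_pos"],sensors.state()["gripper_width"],proj(w,(489.3,188.7,167)),viewer.pinpoint("stem_tip",w)[:2])
```

```text
[463.61446411 259.47963377 369.32378705] [489.87143322 188.07945404 190.57878463] 34.21247906441141 [318.56316638 274.58122637] [{'location': [317.6, 274.7], 'score': 0.91}]
```

View pics/w5.png

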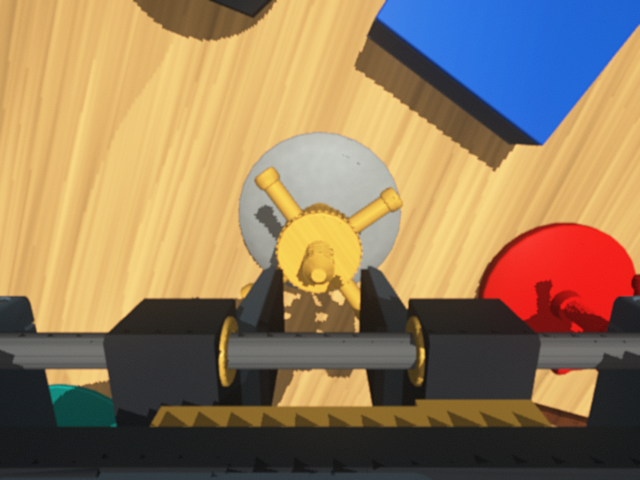

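The stem tip (318,275) sits centred between the fingertips (283 and 361), so I can descend and touch the collar.

Call:
step_arm:
  plan: [0.0,0.0,0.7,0.0,0.0,0.0,0.0,0.0,0.7,0.0,0.0,0.0,0.0,0.0,0.7,0.0,0.0,0.0,0.0,0.0,0.7,0,0,0,0.0,0.0,0.7,0.0,0.0,0.0]

```text
time_s: 9.53
ee_pos: [488.9, 188.6, 153.8]
ee_rot: [-179.9, -0.0, 111.0]
force: [0.8, -0.3, 1.0]
gripper_width: 34.1
gripper_force: 0.0
```

Call:
step_arm:
  plan: [0.0,0.0,0.3,0.0,0.0,0.0,0.0,0.0,0.1,0.0,0.0,0.0,0.0,0.0,0.1,0.0,0.0,0.0,0,0,0,0,0,0]

```text
time_s: 9.87
ee_pos: [489.4, 188.8, 150.0]
ee_rot: [180.0, -0.0, 111.0]
force: [1.4, -0.2, 0.4]
gripper_width: 34.0
gripper_force: 0.0
```

Call:
step_arm:
  plan: [0,0,0.1,0,0,0,0,0,0.1,0,0,0,0,0,0,0,0,0]

```text
time_s: 10.12
ee_pos: [489.3, 188.7, 148.0]
ee_rot: [180.0, -0.0, 111.0]
force: [-0.7, -0.6, 0.1]
gripper_width: 34.3
gripper_force: 0.0
```

Call:
step_arm:
  plan: [0,0,0.1,0,0,0,0,0,0.1,0,0,0,0,0,0,0,0,0]

```text
time_s: 10.37
ee_pos: [489.1, 188.6, 145.8]
ee_rot: [-180.0, -0.0, 111.0]
force: [-0.1, -0.6, 0.7]
gripper_width: 33.9
gripper_force: 0.0
```

Call:
step_arm:
  plan: [0,0,0.1,0,0,0,0,0,0.1,0,0,0,0,0,0,0,0,0]

```text
time_s: 10.62
ee_pos: [489.1, 188.6, 143.7]
ee_rot: [-180.0, -0.0, 111.0]
force: [0.6, -0.0, -0.2]
gripper_width: 34.0
gripper_force: 0.0
```

Call:
step_arm:
  plan: [0,0,0.1,0,0,0,0,0,0,0,0,0]

```text
time_s: 10.78
ee_pos: [489.2, 188.6, 142.8]
ee_rot: [-180.0, -0.0, 111.0]
force: [0.1, -0.3, -0.2]
gripper_width: 34.0
gripper_force: 0.0
```

Call:
step_arm:
  plan: [0,0,0.1,0,0,0,0,0,0,0,0,0]

```text
time_s: 10.95
ee_pos: [489.2, 188.6, 141.8]
ee_rot: [-180.0, -0.0, 111.0]
force: [-0.8, -0.5, -0.3]
gripper_width: 33.7
gripper_force: 0.0
```

Call:
step_arm:
  plan: [0,0,0.1,0,0,0,0,0,0,0,0,0]

```text
time_s: 11.12
ee_pos: [489.2, 188.6, 140.8]
ee_rot: [-180.0, -0.0, 111.0]
force: [-0.0, 0.2, -0.1]
gripper_width: 34.2
gripper_force: 0.0
```

Call:
step_arm:
  plan: [0,0,0.1,0,0,0,0,0,0,0,0,0]

```text
time_s: 11.28
ee_pos: [489.2, 188.6, 139.8]
ee_rot: [-180.0, -0.0, 111.0]
force: [-0.4, 0.0, 0.8]
gripper_width: 33.8
gripper_force: 0.0
```

Call:
step_arm:
  plan: [0,0,0.1,0,0,0,0,0,0,0,0,0]

```text
time_s: 11.45
ee_pos: [489.2, 188.6, 138.8]
ee_rot: [-180.0, -0.0, 111.0]
force: [0.6, -0.6, -0.2]
gripper_width: 34.0
gripper_force: 0.0
```

Call:
step_arm:
  plan: [0,0,0.05,0,0,0,0,0,0,0,0,0]

```text
time_s: 11.62
ee_pos: [489.2, 188.7, 138.4]
ee_rot: [180.0, -0.0, 111.0]
force: [0.1, 0.1, 0.3]
gripper_width: 33.7
gripper_force: 0.0
```

Run:
```python
from h import *
w=viewer.grab_frame("wrist");save(w,"w6");s=sensors.state()
Rt=R.from_euler('xyz',s["ee_rot"],degrees=True).as_matrix()
for q in ((16,17,14),(-16,17,14),(16,17,-20),(16,-17,14)): print(q,proj(w,np.array(s["ee_pos"])+Rt@np.array(q)))
for z in (125,130,135,140): print(z,proj(w,(489.3,188.7,z)),proj(w,(489.3-27*.36,188.7+27*.93,z)))
print(proj(w,(489.3,188.7,167)))
c=w["img"][200:440,160:480];cv2.imwrite("pics/w6c.png",cv2.cvtColor(cv2.resize(c,None,fx=2.4,fy=2.4),cv2.COLOR_RGB2BGR))
```

```text
(16, 17, 14) [352.62405216 253.51628901]
(-16, 17, 14) [351.35577126 310.96983313]
(16, 17, -20) [358.64344632 277.27305943]
(16, -17, 14) [285.94512919 253.52999325]
125 [319.44104537 283.23964399] [319.22696527 233.01300585]
130 [319.39045781 286.89400757] [319.16914045 235.55528882]
135 [319.33738423 290.72795747] [319.10836395 238.22734304]
140 [319.28163675 294.75506528] [319.04440386 241.03936504]
[318.92442634 320.55936894]
```

View pics/w6c.png

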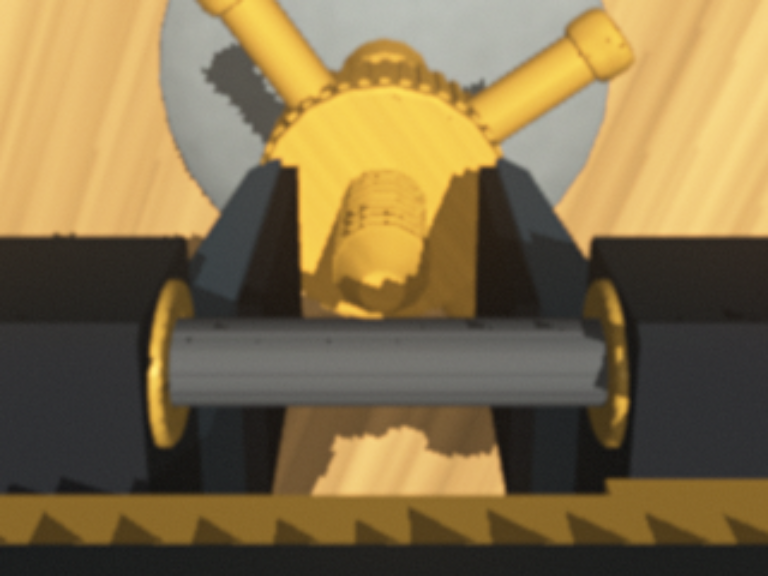

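The fingertips hover just over the collar's face on both sides of the stem, with no contact yet. I'll continue down in small steps.

Call:
step_arm:
  plan: [0,0,0.05,0,0,0,0,0,0,0,0,0]

```text
time_s: 11.83
ee_pos: [489.3, 188.7, 137.9]
ee_rot: [-180.0, -0.0, 111.0]
force: [-0.5, -0.1, 0.4]
gripper_width: 34.3
gripper_force: 0.0
```

Call:
step_arm:
  plan: [0,0,0.05,0,0,0,0,0,0,0,0,0]

```text
time_s: 12.0
ee_pos: [489.2, 188.7, 137.4]
ee_rot: [-180.0, -0.0, 111.0]
force: [0.3, 0.1, 0.9]
gripper_width: 34.3
gripper_force: 0.0
```

Call:
step_arm:
  plan: [0,0,0.05,0,0,0,0,0,0,0,0,0]

```text
time_s: 12.17
ee_pos: [489.2, 188.6, 136.9]
ee_rot: [-180.0, -0.0, 111.0]
force: [0.2, -0.5, 0.4]
gripper_width: 33.9
gripper_force: 0.0
```

Call:
step_arm:
  plan: [0,0,0.05,0,0,0,0,0,0,0,0,0]

```text
time_s: 12.33
ee_pos: [489.2, 188.7, 136.4]
ee_rot: [-180.0, -0.0, 111.0]
force: [-0.9, -0.2, -0.5]
gripper_width: 33.8
gripper_force: 0.0
```

Call:
step_arm:
  plan: [0,0,0.05,0,0,0,0,0,0,0,0,0]

```text
time_s: 12.5
ee_pos: [489.2, 188.6, 135.9]
ee_rot: [-180.0, -0.0, 111.0]
force: [0.0, 0.5, 0.2]
gripper_width: 34.3
gripper_force: 0.0
```

Call:
step_arm:
  plan: [0,0,0.05,0,0,0,0,0,0,0,0,0]

```text
time_s: 12.67
ee_pos: [489.2, 188.7, 135.4]
ee_rot: [-180.0, -0.0, 111.0]
force: [-1.5, -0.2, 0.9]
gripper_width: 33.9
gripper_force: 0.0
```

Call:
step_arm:
  plan: [0,0,0.05,0,0,0,0,0,0,0,0,0]

```text
time_s: 12.83
ee_pos: [489.2, 188.6, 134.8]
ee_rot: [-180.0, -0.0, 111.0]
force: [0.8, 0.2, 0.0]
gripper_width: 34.1
gripper_force: 0.0
```

Run:
```python
from h import *
w=viewer.grab_frame("wrist");save(w,"w7");s=sensors.state();print(s["ee_pos"],s["force"],w["position"])
b=cv2.imread("pics/w6.png").astype(int);a=cv2.imread("pics/w7.png").astype(int)
# column profiles: down col 319 find far edge of drum, and finger tip rows
for n,i in (("w6",b),("w7",a)):
    print(n,[tuple(i[r,319]) for r in range(222,246,2)])
    print([tuple(i[r,280]) for r in range(256,280,2)])
```

```text
[489.21979856 188.65307405 134.89268059] [0.04398679 0.08544365 0.71388501] [462.99714437 260.20746821 313.53117613]
w6 [(np.int64(73), np.int64(175), np.int64(229)), (np.int64(70), np.int64(163), np.int64(216)), (np.int64(52), np.int64(121), np.int64(162)), (np.int64(53), np.int64(120), np.int64(161)), (np.int64(54), np.int64(121), np.int64(162)), (np.int64(66), np.int64(156), np.int64(207)), (np.int64(72), np.int64(178), np.int64(231)), (np.int64(79), np.int64(188), np.int64(237)), (np.int64(92), np.int64(220), np.int64(251)), (np.int64(88), np.int64(210), np.int64(247)), (np.int64(86), np.int64(209), np.int64(246)), (np.int64(84), np.int64(204), np.int64(245))]
[(np.int64(83), np.int64(207), np.int64(247)), (np.int64(82), np.int64(205), np.int64(245)), (np.int64(82), np.int64(203), np.int64(244)), (np.int64(82), np.int64(203), np.int64(244)), (np.int64(85), np.int64(207), np.int64(245)), (np.int64(83), np.int64(207), np.int64(246)), (np.int64(74), np.int64(180), np.int64(237)), (np.int64(34), np.int64(51), np.int64(66)), (np.int64(31), np.int64(39), np.int64(49)), (np.int64(31), n
[... 514 characters left out ...]
3), np.int64(240)), (np.int64(92), np.int64(219), np.int64(250)), (np.int64(85), np.int64(208), np.int64(246)), (np.int64(85), np.int64(208), np.int64(246))]
[(np.int64(81), np.int64(203), np.int64(246)), (np.int64(86), np.int64(211), np.int64(247)), (np.int64(85), np.int64(206), np.int64(245)), (np.int64(84), np.int64(205), np.int64(245)), (np.int64(81), np.int64(203), np.int64(244)), (np.int64(81), np.int64(206), np.int64(246)), (np.int64(72), np.int64(179), np.int64(236)), (np.int64(33), np.int64(51), np.int64(67)), (np.int64(30), np.int64(40), np.int64(48)), (np.int64(29), np.int64(39), np.int64(47)), (np.int64(30), np.int64(40), np.int64(50)), (np.int64(29), np.int64(39), np.int64(48))]
```

Call:
step_arm:
  plan: [0,0,0.1,0,0,0,0,0,0,0,0,0]

```text
time_s: 13.05
ee_pos: [489.2, 188.6, 133.8]
ee_rot: [-180.0, -0.0, 111.0]
force: [0.3, 0.4, -0.5]
gripper_width: 34.2
gripper_force: 0.0
```

Call:
step_arm:
  plan: [0,0,0.1,0,0,0,0,0,0,0,0,0]

```text
time_s: 13.22
ee_pos: [489.2, 188.6, 132.8]
ee_rot: [-180.0, -0.0, 111.0]
force: [0.6, 0.1, 0.3]
gripper_width: 33.9
gripper_force: 0.0
```

Run:
```python
from h import *
a=viewer.grab_frame("scene");b=viewer.grab_frame("top");s=sensors.state();print(s["ee_pos"],s["force"],s["time_s"])
out=[]
for p in (a,b):
    X=proj(p,np.array(s["ee_pos"])+[0,0,10]).astype(int);print(X,p["position"])
    for q,col in ((np.array(s["ee_pos"])+[0,0,-14],(255,0,255)),((489.3,188.7,167),(0,255,255)),((489.3,188.7,125),(255,255,255))):
        print(proj(p,q)-X)
    out.append(cv2.resize(p["img"][X[1]-50:X[1]+50,X[0]-50:X[0]+50],(400,400),interpolation=cv2.INTER_CUBIC))
cv2.imwrite("pics/sc8.png",cv2.cvtColor(np.hstack(out),cv2.COLOR_RGB2BGR))
```

```text
[489.23295797 188.6577126  132.89561234] [-0.25129333 -0.19464434  0.97699867] 13.3167
[404 286] [1054.30268088  748.74489858 1188.31554314]
[-0.80666136  7.48446074]
[ 1.58822997 -5.70008587]
[-0.52133024  5.87496864]
[221 272] [ 320.27429195  -17.16524161 1105.86605036]
[2.55663918 2.82353929]
[-1.64624891 -1.19265054]
[2.03168853 2.30847631]
```

View pics/sc8.png

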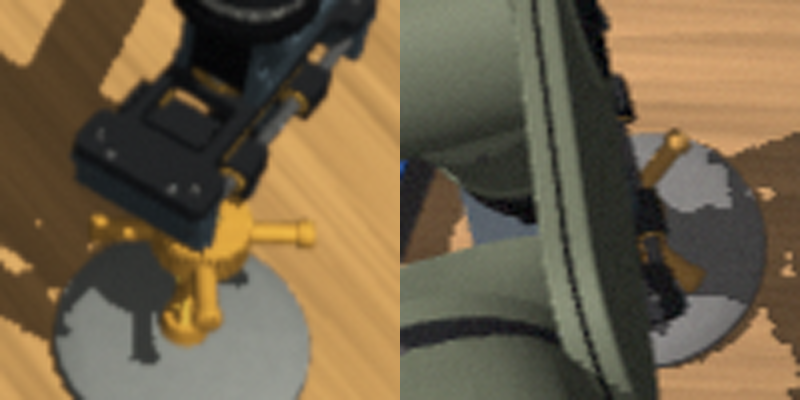

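In the scene crop the gripper body hides the fingertips. The arms' plane gives a collar face near 127–130, while visually the tips look shorter than stated. I'll continue cautiously to contact.

Call:
step_arm:
  plan: [0,0,0.15,0,0,0,0,0,0,0,0,0]

```text
time_s: 13.48
ee_pos: [489.1, 188.6, 131.2]
ee_rot: [-180.0, -0.0, 111.0]
force: [0.5, -0.3, 0.9]
gripper_width: 34.2
gripper_force: 0.0
```

Call:
step_arm:
  plan: [0,0,0.15,0,0,0,0,0,0,0,0,0]

```text
time_s: 13.65
ee_pos: [489.1, 188.6, 129.7]
ee_rot: [-180.0, -0.0, 111.0]
force: [-0.8, -0.5, -0.5]
gripper_width: 34.0
gripper_force: 0.0
```

Call:
step_arm:
  plan: [0,0,0.15,0,0,0,0,0,0,0,0,0]

```text
time_s: 13.82
ee_pos: [489.1, 188.6, 128.2]
ee_rot: [-180.0, -0.0, 111.0]
force: [0.2, 0.6, 0.3]
gripper_width: 33.7
gripper_force: 0.0
```

Call:
step_arm:
  plan: [0,0,0.15,0,0,0,0,0,0,0,0,0]

```text
time_s: 13.98
ee_pos: [489.1, 188.6, 126.7]
ee_rot: [-180.0, -0.0, 111.0]
force: [-0.6, 0.4, 0.5]
gripper_width: 34.0
gripper_force: 0.0
```

Call:
step_arm:
  plan: [0,0,0.15,0,0,0,0,0,0,0,0,0]

```text
time_s: 14.15
ee_pos: [489.1, 188.6, 125.2]
ee_rot: [-180.0, -0.0, 111.0]
force: [0.6, -1.1, 0.0]
gripper_width: 34.3
gripper_force: 0.0
```

Call:
step_arm:
  plan: [0,0,0.15,0,0,0,0,0,0,0,0,0]

```text
time_s: 14.32
ee_pos: [489.1, 188.6, 123.7]
ee_rot: [-180.0, -0.0, 111.0]
force: [-0.3, 0.3, 0.1]
gripper_width: 33.8
gripper_force: 0.0
```

Run:
```python
from h import *
w=viewer.grab_frame("wrist");save(w,"w9");s=sensors.state();print(s["ee_pos"],s["force"],w["position"])
g=cv2.imread("pics/w9.png")
print([(r,tuple(map(int,g[r,319]))) for r in range(224,250,2)])
for r in (266,268,270,272,276,284,292): print(r,[int(g[r,c].sum()) for c in range(262,376,3)])
```

```text
[489.14953007 188.63085086 123.81014   ] [ 0.41181654 -0.46222849 -0.16582609] [462.9493353  260.19049286 302.36517292]
[(224, (57, 135, 183)), (226, (66, 158, 210)), (228, (82, 197, 241)), (230, (73, 179, 233)), (232, (52, 121, 164)), (234, (53, 120, 162)), (236, (55, 122, 162)), (238, (52, 120, 161)), (240, (64, 160, 212)), (242, (72, 180, 233)), (244, (74, 180, 232)), (246, (93, 221, 251)), (248, (85, 210, 247))]
266 [475, 471, 361, 344, 217, 460, 546, 533, 527, 531, 538, 541, 536, 535, 544, 539, 546, 540, 534, 527, 536, 532, 529, 533, 531, 531, 538, 539, 532, 534, 529, 539, 534, 528, 265, 316, 328, 384]
268 [472, 457, 264, 211, 201, 359, 493, 482, 528, 529, 535, 543, 542, 536, 537, 536, 535, 543, 539, 531, 532, 526, 529, 531, 536, 532, 537, 538, 539, 535, 525, 535, 534, 430, 223, 185, 210, 250]
270 [457, 280, 204, 212, 206, 154, 151, 230, 536, 529, 531, 536, 542, 540, 534, 541, 535, 541, 543, 534, 526, 534, 526, 525, 535, 532, 532, 538, 541, 534, 529, 517, 490, 138, 125, 159, 211, 203]
272 [357, 202, 208, 205, 194, 127, 112, 216, 538, 523, 526, 535, 544, 542, 536, 534, 540, 536, 546, 534, 529, 529, 529, 528, 531, 535, 534, 537, 537, 538, 535, 450, 297, 117, 119, 138, 218, 211]
276 [206, 204, 206, 214, 164, 119, 121, 164, 543, 536, 526, 524, 532, 543, 540, 533, 537, 537, 537, 547, 538, 528, 528, 526, 525, 534, 537, 525, 531, 540, 525, 274, 241, 109, 116, 120, 183, 207]
284 [198, 202, 206, 167, 113, 116, 110, 147, 535, 530, 534, 534, 522, 525, 531, 511, 456, 454, 375, 461, 479, 476, 472, 500, 524, 527, 524, 529, 539, 495, 262, 278, 234, 90, 113, 120, 124, 195]
292 [208, 207, 180, 113, 108, 102, 99, 138, 534, 532, 528, 529, 541, 495, 365, 431, 464, 469, 471, 478, 482, 482, 485, 476, 468, 457, 528, 526, 446, 260, 268, 267, 212, 86, 93, 116, 112, 119]
```

Call:
step_arm:
  plan: [0,0,0.15,0,0,0,0,0,0,0,0,0]

```text
time_s: 14.53
ee_pos: [489.1, 188.6, 122.3]
ee_rot: [-180.0, -0.0, 111.0]
force: [0.0, 0.3, 0.3]
gripper_width: 33.9
gripper_force: 0.0
```

Call:
step_arm:
  plan: [0,0,0.15,0,0,0,0,0,0,0,0,0]

```text
time_s: 14.7
ee_pos: [489.4, 188.7, 121.2]
ee_rot: [180.0, -0.0, 111.0]
force: [-0.4, -0.2, 1.2]
gripper_width: 34.0
gripper_force: 0.5
```

Call:
step_arm:
  plan: [0,0,0.1,0,0,0,0,0,0,0,0,0]

```text
time_s: 14.87
ee_pos: [489.5, 188.8, 121.0]
ee_rot: [179.9, -0.0, 111.0]
force: [-2.0, -1.1, 7.6]
gripper_width: 33.8
gripper_force: 3.7
```

Call:
step_arm:
  plan: [0,0,0.1,0,0,0,0,0,0,0,0,0]

```text
time_s: 15.03
ee_pos: [489.5, 188.8, 120.9]
ee_rot: [179.9, -0.0, 111.0]
force: [-2.8, -0.6, 13.3]
gripper_width: 34.1
gripper_force: 6.4
```

Call:
step_arm:
  plan: [0,0,0.1,0,0,0,0,0,0,0,0,0]

```text
time_s: 15.2
ee_pos: [489.6, 188.8, 120.9]
ee_rot: [179.9, -0.0, 111.0]
force: [-4.7, -2.5, 18.0]
gripper_width: 33.7
gripper_force: 9.1
```

Call:
step_arm:
  plan: [0,0,-1,0,0,0,0,0,-2,0,0,0,0,0,-2,0,0,0,0,0,0,0,0,0,0,0,0,0,0,0]

```text
time_s: 15.62
ee_pos: [489.8, 188.9, 168.6]
ee_rot: [179.9, -0.0, 111.0]
force: [-0.1, 0.2, -0.5]
gripper_width: 34.1
gripper_force: 0.0
```

Call:
step_arm:
  plan: [0,0,0,0,0,0,0,0,0,0,0,0,0,0,0,0,0,0,0,0,0,0,0,0,0,0,0,0,0,0]
  hand: 0

```text
time_s: 16.03
ee_pos: [489.0, 188.6, 167.3]
ee_rot: [-179.9, -0.0, 111.0]
force: [-0.1, -0.7, -0.8]
gripper_width: 3.3
gripper_force: 0.0
```

Call:
step_arm:
  plan: [0,0,0.4,0,0,0,0,0,0.4,0,0,0,0,0,0,0,0,0,0,0,0,0,0,0]

```text
time_s: 16.37
ee_pos: [489.1, 188.6, 159.6]
ee_rot: [-180.0, -0.0, 111.0]
force: [-0.5, 0.2, -0.1]
gripper_width: 0.5
gripper_force: 0.0
```

Call:
step_arm:
  plan: [0,0,0.1,0,0,0,0,0,0,0,0,0]

```text
time_s: 16.53
ee_pos: [489.2, 188.7, 159.4]
ee_rot: [180.0, -0.0, 111.0]
force: [-1.2, 0.0, 4.8]
gripper_width: 0.3
gripper_force: 2.0
```

Call:
step_arm:
  plan: [0,0,0.1,0,0,0,0,0,0,0,0,0]

```text
time_s: 16.7
ee_pos: [489.2, 188.7, 159.3]
ee_rot: [180.0, -0.0, 111.0]
force: [-2.9, -0.4, 9.6]
gripper_width: 0.2
gripper_force: 4.6
```

Call:
step_arm:
  plan: [0,0,0.1,0,0,0,0,0,0,0,0,0]

```text
time_s: 16.87
ee_pos: [489.3, 188.7, 159.2]
ee_rot: [179.9, -0.0, 111.0]
force: [-4.3, -2.1, 14.2]
gripper_width: 0.9
gripper_force: 7.1
```

Run:
```python
from h import *
json.dump([[489.3,188.7,157.0],R.from_euler('xyz',[180,0,111],degrees=True).as_matrix().tolist()],open("cmd.json","w"))
c=np.array([489.3,188.7]); P=lambda a,z,n:(c[0]+52*np.cos(np.radians(a)),c[1]+52*np.sin(np.radians(a)),z,111,n)
print("approach");go([(489.3,188.7,185,111,1),P(11,185,2),P(11,185,1),P(11,95,5),P(11,95,1)])
print("circle");go([P(11+10*i,95+max(0,13.0*(i-3)/39),1) for i in range(1,43)]+[P(431,108,2)])
```

```text
approach
[0.0, 0.0, -2.8, 0.0, 0.0, 0.0, -0.45, 2.56, 0.0, 0.0, 0.0, 0.0, -0.45, 2.56, 0.0, 0.0, 0.0, 0.0, 0.0, 0.0, 0.0, 0.0, 0.0, 0.0, 0.0, 0.0, 1.8, 0.0, 0.0, 0.0]
[0.0, 0.0, 1.8, 0.0, 0.0, 0.0, 0.0, 0.0, 1.8, 0.0, 0.0, 0.0, 0.0, 0.0, 1.8, 0.0, 0.0, 0.0, 0.0, 0.0, 1.8, 0.0, 0.0, 0.0, 0.0, 0.0, 0.0, 0.0, 0.0, 0.0]
end [540.3 198.6  95. ] [180.   0. 111.]
circle
[0.9, 0.08, 0.0, 0.0, 0.0, 0.0, 0.9, -0.08, 0.0, 0.0, 0.0, 0.0, 0.88, -0.23, 0.0, 0.0, 0.0, 0.0, 0.82, -0.39, -0.03, 0.0, 0.0, 0.0, 0.74, -0.52, -0.04, 0.0, 0.0, 0.0]
[0.64, -0.64, -0.03, 0.0, 0.0, 0.0, 0.52, -0.74, -0.03, 0.0, 0.0, 0.0, 0.39, -0.82, -0.04, 0.0, 0.0, 0.0, 0.23, -0.88, -0.03, 0.0, 0.0, 0.0, 0.08, -0.9, -0.03, 0.0, 0.0, 0.0]
[-0.08, -0.9, -0.04, 0.0, 0.0, 0.0, -0.23, -0.88, -0.03, 0.0, 0.0, 0.0, -0.39, -0.82, -0.03, 0.0, 0.0, 0.0, -0.52, -0.74, -0.04, 0.0, 0.0, 0.0, -0.64, -0.64, -0.03, 0.0, 0.0, 0.0]
[-0.74, -0.52, -0.03, 0.0, 0.0, 0.0, -0.82, -0.39, -0.04, 0.0, 0.0, 0.0, -0.88, -0.23, -0.03, 0.0, 0.0, 0.0, -0.9, -0.08, -0.03, 0.0, 0.0, 0.0, -0.9, 0.08, -0.04, 0.0, 0.0, 0.0]
[-0.88, 0.23, -0.03, 0.0, 0.0, 0.0, -0.82, 0.39, -0.03, 0.0, 0.0, 0.0, -0.74, 0.52, -0.04, 0.0, 0.0, 0.0, -0.64, 0.64, -0.03, 0.0, 0.0, 0.0, -0.52, 0.74, -0.03, 0.0, 0.0, 0.0]
[-0.39, 0.82, -0.04, 0.0, 0.0, 0.0, -0.23, 0.88, -0.03, 0.0, 0.0, 0.0, -0.08, 0.9, -0.03, 0.0, 0.0, 0.0, 0.08, 0.9, -0.04, 0.0, 0.0, 0.0, 0.23, 0.88, -0.03, 0.0, 0.0, 0.0]
[0.39, 0.82, -0.03, 0.0, 0.0, 0.0, 0.52, 0.74, -0.04, 0.0, 0.0, 0.0, 0.64, 0.64, -0.03, 0.0, 0.0, 0.0, 0.74, 0.52, -0.03, 0.0, 0.0, 0.0, 0.82, 0.39, -0.04, 0.0, 0.0, 0.0]
[0.88, 0.23, -0.03, 0.0, 0.0, 0.0, 0.9, 0.08, -0.03, 0.0, 0.0, 0.0, 0.9, -0.08, -0.04, 0.0, 0.0, 0.0, 0.88, -0.23, -0.03, 0.0, 0.0, 0.0, 0.82, -0.39, -0.03, 0.0, 0.0, 0.0]
[0.74, -0.52, -0.04, 0.0, 0.0, 0.0, 0.64, -0.64, -0.03, 0.0, 0.0, 0.0, 0.0, 0.0, 0.0, 0.0, 0.0, 0.0, 0.0, 0.0, 0.0, 0.0, 0.0, 0.0]
end [506.2 237.8 108. ] [180.   0. 111.]
```

Call:
step_arm:
  plan: [0.0,0.0,-2.8,0.0,0.0,0.0,-0.45,2.56,0.0,0.0,0.0,0.0,-0.45,2.56,0.0,0.0,0.0,0.0,0.0,0.0,0.0,0.0,0.0,0.0,0.0,0.0,1.8,0.0,0.0,0.0]

```text
time_s: 17.28
ee_pos: [543.3, 199.5, 169.2]
ee_rot: [179.6, 0.0, 111.0]
force: [0.1, 0.8, -0.6]
gripper_width: 0.4
gripper_force: 0.0
```

Call:
step_arm:
  plan: [0.0,0.0,1.8,0.0,0.0,0.0,0.0,0.0,1.8,0.0,0.0,0.0,0.0,0.0,1.8,0.0,0.0,0.0,0.0,0.0,1.8,0.0,0.0,0.0,0.0,0.0,0.0,0.0,0.0,0.0]

```text
time_s: 17.7
ee_pos: [537.2, 197.6, 91.0]
ee_rot: [-179.5, -0.0, 111.0]
force: [-0.8, -1.1, 0.2]
gripper_width: 0.9
gripper_force: 0.0
```

Call:
step_arm:
  plan: [0.9,0.08,0.0,0.0,0.0,0.0,0.9,-0.08,0.0,0.0,0.0,0.0,0.88,-0.23,0.0,0.0,0.0,0.0,0.82,-0.39,-0.03,0.0,0.0,0.0,0.74,-0.52,-0.04,0.0,0.0,0.0]

```text
time_s: 18.12
ee_pos: [514.7, 235.6, 96.7]
ee_rot: [179.8, -0.0, 111.1]
force: [1.1, -0.2, -0.0]
gripper_width: 0.7
gripper_force: 0.6
```

Call:
step_arm:
  plan: [0.64,-0.64,-0.03,0.0,0.0,0.0,0.52,-0.74,-0.03,0.0,0.0,0.0,0.39,-0.82,-0.04,0.0,0.0,0.0,0.23,-0.88,-0.03,0.0,0.0,0.0,0.08,-0.9,-0.03,0.0,0.0,0.0]

```text
time_s: 18.53
ee_pos: [470.3, 237.5, 97.6]
ee_rot: [179.9, -0.0, 111.1]
force: [4.2, 0.2, 0.6]
gripper_width: 0.3
gripper_force: 1.2
```

Call:
step_arm:
  plan: [-0.08,-0.9,-0.04,0.0,0.0,0.0,-0.23,-0.88,-0.03,0.0,0.0,0.0,-0.39,-0.82,-0.03,0.0,0.0,0.0,-0.52,-0.74,-0.04,0.0,0.0,0.0,-0.64,-0.64,-0.03,0.0,0.0,0.0]

```text
time_s: 18.95
ee_pos: [439.1, 204.8, 98.9]
ee_rot: [-180.0, -0.0, 111.0]
force: [3.4, 1.2, -0.6]
gripper_width: 0.7
gripper_force: 2.5
```

Call:
step_arm:
  plan: [-0.74,-0.52,-0.03,0.0,0.0,0.0,-0.82,-0.39,-0.04,0.0,0.0,0.0,-0.88,-0.23,-0.03,0.0,0.0,0.0,-0.9,-0.08,-0.03,0.0,0.0,0.0,-0.9,0.08,-0.04,0.0,0.0,0.0]

```text
time_s: 19.37
ee_pos: [443.6, 160.6, 100.3]
ee_rot: [-179.8, -0.0, 111.0]
force: [-1.4, 1.7, -0.6]
gripper_width: 0.5
gripper_force: 0.9
```

Call:
step_arm:
  plan: [-0.88,0.23,-0.03,0.0,0.0,0.0,-0.82,0.39,-0.03,0.0,0.0,0.0,-0.74,0.52,-0.04,0.0,0.0,0.0,-0.64,0.64,-0.03,0.0,0.0,0.0,-0.52,0.74,-0.03,0.0,0.0,0.0]

```text
time_s: 19.78
ee_pos: [481.3, 136.2, 102.0]
ee_rot: [-179.9, 0.0, 111.0]
force: [-1.7, 0.6, 0.1]
gripper_width: 0.5
gripper_force: 0.6
```

Call:
step_arm:
  plan: [-0.39,0.82,-0.04,0.0,0.0,0.0,-0.23,0.88,-0.03,0.0,0.0,0.0,-0.08,0.9,-0.03,0.0,0.0,0.0,0.08,0.9,-0.04,0.0,0.0,0.0,0.23,0.88,-0.03,0.0,0.0,0.0]

```text
time_s: 20.2
ee_pos: [524.2, 149.5, 103.8]
ee_rot: [-180.0, 0.0, 111.0]
force: [-1.3, -1.6, 0.4]
gripper_width: 0.4
gripper_force: 0.9
```

Call:
step_arm:
  plan: [0.39,0.82,-0.03,0.0,0.0,0.0,0.52,0.74,-0.04,0.0,0.0,0.0,0.64,0.64,-0.03,0.0,0.0,0.0,0.74,0.52,-0.03,0.0,0.0,0.0,0.82,0.39,-0.04,0.0,0.0,0.0]

```text
time_s: 20.62
ee_pos: [537.5, 188.9, 104.9]
ee_rot: [-179.4, 0.0, 111.1]
force: [-1.0, -4.3, 0.1]
gripper_width: 0.4
gripper_force: 1.1
```

Call:
step_arm:
  plan: [0.88,0.23,-0.03,0.0,0.0,0.0,0.9,0.08,-0.03,0.0,0.0,0.0,0.9,-0.08,-0.04,0.0,0.0,0.0,0.88,-0.23,-0.03,0.0,0.0,0.0,0.82,-0.39,-0.03,0.0,0.0,0.0]

```text
time_s: 21.03
ee_pos: [522.0, 230.2, 107.4]
ee_rot: [179.9, -0.0, 111.0]
force: [1.7, -0.2, 0.2]
gripper_width: 0.6
gripper_force: 0.7
```

Call:
step_arm:
  plan: [0.74,-0.52,-0.04,0.0,0.0,0.0,0.64,-0.64,-0.03,0.0,0.0,0.0,0.0,0.0,0.0,0.0,0.0,0.0,0.0,0.0,0.0,0.0,0.0,0.0]

```text
time_s: 21.37
ee_pos: [505.5, 238.4, 108.2]
ee_rot: [180.0, -0.0, 111.1]
force: [0.3, -0.6, -0.0]
gripper_width: 0.4
gripper_force: 0.0
```

Run:
```python
from h import *
go([(506.2,237.8,180,111,3),(510,134,235,111,4),(510,134,235,111,1)])
```

```text
[0.0, 0.0, -2.4, 0.0, 0.0, 0.0, 0.0, 0.0, -2.4, 0.0, 0.0, 0.0, 0.0, 0.0, -2.4, 0.0, 0.0, 0.0, -2.46, -0.84, -1.38, 0.0, 0.0, 0.0, -2.46, -0.84, -1.37, 0.0, 0.0, 0.0]
[-2.45, -0.84, -1.38, 0.0, 0.0, 0.0, -2.46, -0.85, -1.37, 0.0, 0.0, 0.0, 0.0, 0.0, 0.0, 0.0, 0.0, 0.0]
end [510. 134. 235.] [180.   0. 111.]
```

Call:
step_arm:
  plan: [0.0,0.0,-2.4,0.0,0.0,0.0,0.0,0.0,-2.4,0.0,0.0,0.0,0.0,0.0,-2.4,0.0,0.0,0.0,-2.46,-0.84,-1.38,0.0,0.0,0.0,-2.46,-0.84,-1.37,0.0,0.0,0.0]

```text
time_s: 21.78
ee_pos: [508.5, 186.1, 208.7]
ee_rot: [179.9, -0.0, 111.1]
force: [1.2, -0.3, 0.5]
gripper_width: 0.7
gripper_force: 0.0
```

Call:
step_arm:
  plan: [-2.45,-0.84,-1.38,0.0,0.0,0.0,-2.46,-0.85,-1.37,0.0,0.0,0.0,0.0,0.0,0.0,0.0,0.0,0.0]

```text
time_s: 22.03
ee_pos: [511.4, 130.5, 237.9]
ee_rot: [179.7, 0.1, 110.8]
force: [0.4, 1.2, 0.6]
gripper_width: 0.6
gripper_force: 0.0
```

```bash
cat >> h.py <<'E'
def arms(w,c,z):
    """azimuth (mod 90) of the collar arms from the brass colour on circles 40..58 mm round c at height z"""
    hsv=cv2.cvtColor(w["img"],cv2.COLOR_RGB2HSV).astype(int); th=np.radians(np.arange(0,360,.5)); S=0;
    for r in range(36,59,2):
        for t in th:
            u=proj(w,(c[0]+r*np.cos(t),c[1]+r*np.sin(t),z)); x,y=int(round(u[0])),int(round(u[1]))
            if 0<=x<640 and 0<=y<260:
                h=hsv[y,x]
                if 15<=h[0]<=28 and h[1]>165 and h[2]>120: S+=np.exp(4j*t)
    return np.degrees(np.angle(S))/4%90,abs(S)
E
python3 - <<'E'
from h import *
import pickle
for i in range(3): w=viewer.grab_frame("wrist")
print(sensors.state()["time_s"]); pickle.dump(w,open("w10.pkl","wb"));save(w,"w10")
w4=pickle.load(open("w4.pkl","rb"))
print(arms(w4,(489,189.3),117),arms(w,(489,189.3),130))
print(viewer.pinpoint("stem_tip",w)[:1],viewer.pinpoint("collar_top",w)[:2],viewer.pinpoint("collar_arm",w)[:3])
E
```

```text
22.1833
(np.float64(56.29637588702923), np.float64(1257.8361548981363)) (np.float64(6.841726203765971), np.float64(1235.3694545487892))
[{'location': [321.1, 157.9], 'score': 0.65}] [{'location': [319.2, 158.6], 'score': 0.77}, {'location': [618.7, 264.5], 'score': 0.71}] [{'location': [234.4, 134.6], 'score': 0.63}]
```

Run:
```python
from h import *
np.set_printoptions(precision=2,suppress=True)
for i in range(3):
    w=viewer.grab_frame("wrist"); q=viewer.pinpoint("stem_tip",w)[0]["location"]; a=viewer.pinpoint("collar_top",w)[0]["location"]
    print(q,onz(w,q,167),a,onz(w,a,142))
print(arms(w,(489,189),130),sensors.state()["time_s"])
# drum face circle: brass pixels at z=142 plane, r<27 fit by centroid symmetric
hsv=cv2.cvtColor(w["img"],cv2.COLOR_RGB2HSV).astype(int)
save(w,"w11")
# outer edge of drum between arms via radial scan
E_=[]
for t in np.radians(np.arange(0,360,3)):
    if min(abs((np.degrees(t)-7)%90),90-abs((np.degrees(t)-7)%90))<22: continue
    pr=[]
    for r in np.arange(18,36,.25):
        u=proj(w,(489+r*np.cos(t),189+r*np.sin(t),142)); x,y=np.round(u).astype(int); h=hsv[y,x]; pr.append(15<=h[0]<=28 and h[1]>165 and h[2]>200)
    pr=np.array(pr)
    if pr[:8].any() and not pr[-8:].any(): j=len(pr)-1-np.argmax(pr[::-1]); E_.append((489+(18+.25*j)*np.cos(t),189+(18+.25*j)*np.sin(t)))
E_=np.array(E_); f=lambda q:np.hypot(E_[:,0]-q[0],E_[:,1]-q[1])-q[2]
s=least_squares(f,(489,189,27),loss="soft_l1",f_scale=.5);print("drum",s.x,len(E_))
go([(540,0,235,90,4),(565,-155.5,190,74,4),(565,-155.5,175,74,2)],41)
```

```text
[316.9, 158.7] [486.36 189.99 167.  ] [321.6, 156.5] [489.07 190.82 142.  ]
[322.3, 158.6] [489.62 191.12 167.  ] [320.7, 156.9] [488.83 190.25 142.  ]
[320.2, 161.0] [489.18 189.02 167.  ] [322.6, 154.2] [489.64 192.06 142.  ]
(np.float64(6.866992860877222), np.float64(1240.4497271607352)) 22.7833
drum [489.15 188.39  26.21] 63
[-3.4, -0.5, 0.0, 0.0, 0.0, 0.092, -3.43, -0.19, 0.0, 0.0, 0.0, 0.092, -3.43, 0.13, 0.0, 0.0, 0.0, 0.091, -3.4, 0.44, 0.0, 0.0, 0.0, 0.092, -3.89, 0.63, 1.13, 0.0, 0.0, 0.07]
[-3.83, 0.9, 1.12, 0.0, 0.0, 0.07, -3.76, 1.16, 1.12, 0.0, 0.0, 0.069, -3.67, 1.42, 1.13, 0.0, 0.0, 0.07, 0.0, 0.0, 0.75, 0.0, 0.0, 0.0, 0.0, 0.0, 0.75, 0.0, 0.0, 0.0]
end [ 565.  -155.5  175. ] [180.   0.  74.]
```

Call:
step_arm:
  plan: [-3.4,-0.5,0.0,0.0,0.0,0.092,-3.43,-0.19,0.0,0.0,0.0,0.092,-3.43,0.13,0.0,0.0,0.0,0.091,-3.4,0.44,0.0,0.0,0.0,0.092,-3.89,0.63,1.13,0.0,0.0,0.07]
  hand: 6

```text
time_s: 23.2
ee_pos: [548.1, -40.0, 225.7]
ee_rot: [179.7, -0.0, 85.8]
force: [1.4, 0.4, 0.4]
gripper_width: 30.9
gripper_force: 0.0
```

Call:
step_arm:
  plan: [-3.83,0.9,1.12,0.0,0.0,0.07,-3.76,1.16,1.12,0.0,0.0,0.069,-3.67,1.42,1.13,0.0,0.0,0.07,0.0,0.0,0.75,0.0,0.0,0.0,0.0,0.0,0.75,0.0,0.0,0.0]

```text
time_s: 23.62
ee_pos: [565.0, -157.3, 173.9]
ee_rot: [-179.9, -0.0, 73.8]
force: [0.2, 1.2, -0.1]
gripper_width: 60.1
gripper_force: 0.0
```

Run:
```python
from h import *
np.set_printoptions(precision=2,suppress=True)
for i in range(3): w=viewer.grab_frame("wrist")
save(w,"w12");s=sensors.state();print(s["time_s"],s["ee_pos"],s["gripper_width"])
print(viewer.pinpoint("shade_knob",w)[:2],proj(w,(566.26,-155.9,120)),proj(w,(566.26,-155.9,138)),proj(w,(566.26,-155.9,100)))
g=w["img"].astype(int).sum(2)
for r in (275,285): print(r,[int(g[r,c]) for c in range(230,410,5)])
go([(565,-155.5,97.5,74,9),(565,-155.5,97.5,74,1)])
```

```text
23.7667 [ 564.66 -154.29  174.48] 59.89905810059657
[{'location': [324.9, 260.4], 'score': 0.84}] [323.81 261.27] [323.87 271.21] [323.74 251.77]
275 [415, 255, 257, 150, 128, 121, 226, 226, 232, 229, 228, 224, 224, 225, 227, 411, 541, 581, 580, 585, 586, 580, 462, 175, 230, 227, 227, 221, 226, 225, 223, 226, 107, 122, 225, 245]
285 [255, 254, 143, 125, 103, 106, 223, 219, 224, 219, 202, 124, 124, 224, 225, 220, 257, 402, 428, 444, 400, 289, 184, 229, 229, 221, 221, 223, 220, 223, 171, 129, 103, 114, 124, 214]
[0.0, 0.0, 0.86, 0.0, 0.0, 0.0, 0.0, 0.0, 0.86, 0.0, 0.0, 0.0, 0.0, 0.0, 0.86, 0.0, 0.0, 0.0, 0.0, 0.0, 0.86, 0.0, 0.0, 0.0, 0.0, 0.0, 0.86, 0.0, 0.0, 0.0]
[0.0, 0.0, 0.86, 0.0, 0.0, 0.0, 0.0, 0.0, 0.86, 0.0, 0.0, 0.0, 0.0, 0.0, 0.86, 0.0, 0.0, 0.0, 0.0, 0.0, 0.87, 0.0, 0.0, 0.0, 0.0, 0.0, 0.0, 0.0, 0.0, 0.0]
end [ 565.  -155.5   97.5] [180.   0.  74.]
```

View pics/w12.png

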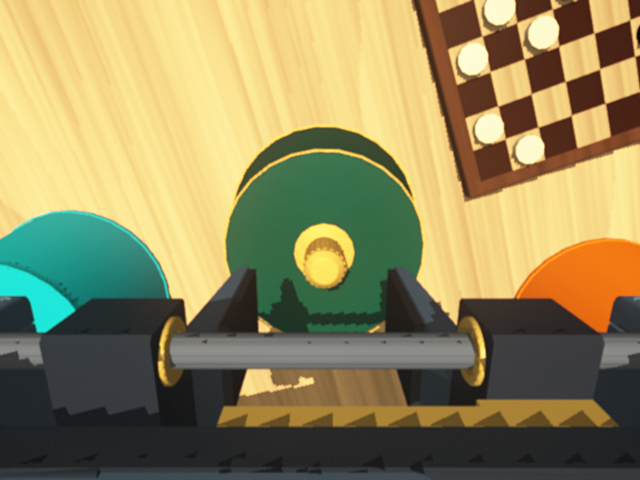

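The knob (325,265) lies centred between the fingertips (253 and 390), so I'll descend and grip.

Call:
step_arm:
  plan: [0.0,0.0,0.86,0.0,0.0,0.0,0.0,0.0,0.86,0.0,0.0,0.0,0.0,0.0,0.86,0.0,0.0,0.0,0.0,0.0,0.86,0.0,0.0,0.0,0.0,0.0,0.86,0.0,0.0,0.0]

```text
time_s: 24.23
ee_pos: [564.9, -155.1, 130.8]
ee_rot: [-180.0, -0.0, 74.0]
force: [2.0, -0.5, -0.5]
gripper_width: 59.9
gripper_force: 0.0
```

Call:
step_arm:
  plan: [0.0,0.0,0.86,0.0,0.0,0.0,0.0,0.0,0.86,0.0,0.0,0.0,0.0,0.0,0.86,0.0,0.0,0.0,0.0,0.0,0.67,0.0,0.0,0.0,0.0,0.0,0.0,0.0,0.0,0.0]

```text
time_s: 24.65
ee_pos: [564.1, -155.2, 97.6]
ee_rot: [-179.8, -0.0, 74.0]
force: [0.2, 0.1, 0.6]
gripper_width: 59.8
gripper_force: 0.0
```

Call:
step_arm:
  plan: [0,0,0,0,0,0,0,0,0,0,0,0,0,0,0,0,0,0,0,0,0,0,0,0,0,0,0,0,0,0]
  hand: 0.5
  newtons: 35

```text
time_s: 25.07
ee_pos: [565.4, -155.5, 99.9]
ee_rot: [179.9, -0.0, 74.0]
force: [-0.3, -0.7, 0.3]
gripper_width: 29.6
gripper_force: 0.0
```

Call:
step_arm:
  plan: [0,0,0,0,0,0,0,0,0,0,0,0,0,0,0,0,0,0,0,0,0,0,0,0,0,0,0,0,0,0]

```text
time_s: 25.48
ee_pos: [565.3, -155.5, 99.7]
ee_rot: [180.0, -0.0, 74.0]
force: [-0.1, 0.0, 1.8]
gripper_width: 23.3
gripper_force: 35.0
```

Run:
```python
from h import *
json.dump([[565.0,-155.5,99.5],R.from_euler('xyz',[180,0,74],degrees=True).as_matrix().tolist()],open("cmd.json","w"))
go([(565,-155.5,109.5,74,2),(565,-155.5,285,74,8),(545,-60,285,84,4),(488,187.9,285,111,10),(488,187.9,285,111,6)])
```

```text
[0.0, 0.0, -0.5, 0.0, 0.0, 0.0, 0.0, 0.0, -0.5, 0.0, 0.0, 0.0, 0.0, 0.0, -2.19, 0.0, 0.0, 0.0, 0.0, 0.0, -2.19, 0.0, 0.0, 0.0, 0.0, 0.0, -2.19, 0.0, 0.0, 0.0]
[0.0, 0.0, -2.2, 0.0, 0.0, 0.0, 0.0, 0.0, -2.19, 0.0, 0.0, 0.0, 0.0, 0.0, -2.2, 0.0, 0.0, 0.0, 0.0, 0.0, -2.19, 0.0, 0.0, 0.0, 0.0, 0.0, -2.2, 0.0, 0.0, 0.0]
[2.16, -1.14, 0.0, 0.0, 0.0, -0.044, 2.2, -1.04, 0.0, 0.0, 0.0, -0.044, 2.25, -0.95, 0.0, 0.0, 0.0, -0.043, 2.29, -0.84, 0.0, 0.0, 0.0, -0.044, 2.41, -0.83, 0.0, 0.0, 0.0, -0.047]
[2.44, -0.71, 0.0, 0.0, 0.0, -0.047, 2.47, -0.6, 0.0, 0.0, 0.0, -0.047, 2.5, -0.48, 0.0, 0.0, 0.0, -0.047, 2.52, -0.36, 0.0, 0.0, 0.0, -0.047, 2.53, -0.24, 0.0, 0.0, 0.0, -0.047]
[2.54, -0.12, 0.0, 0.0, 0.0, -0.047, 2.54, 0.0, 0.0, 0.0, 0.0, -0.047, 2.54, 0.12, 0.0, 0.0, 0.0, -0.047, 2.54, 0.23, 0.0, 0.0, 0.0, -0.048, 0.0, 0.0, 0.0, 0.0, 0.0, 0.0]
[0.0, 0.0, 0.0, 0.0, 0.0, 0.0, 0.0, 0.0, 0.0, 0.0, 0.0, 0.0, 0.0, 0.0, 0.0, 0.0, 0.0, 0.0, 0.0, 0.0, 0.0, 0.0, 0.0, 0.0, 0.0, 0.0, 0.0, 0.0, 0.0, 0.0]
end [488.  187.9 285. ] [180.   0. 111.]
```

Call:
step_arm:
  plan: [0.0,0.0,-0.5,0.0,0.0,0.0,0.0,0.0,-0.5,0.0,0.0,0.0,0.0,0.0,-2.19,0.0,0.0,0.0,0.0,0.0,-2.19,0.0,0.0,0.0,0.0,0.0,-2.19,0.0,0.0,0.0]

```text
time_s: 25.9
ee_pos: [564.6, -155.3, 175.5]
ee_rot: [-179.9, -0.0, 74.0]
force: [1.3, 0.0, -2.6]
gripper_width: 23.2
gripper_force: 35.0
```

Call:
step_arm:
  plan: [0.0,0.0,-2.2,0.0,0.0,0.0,0.0,0.0,-2.19,0.0,0.0,0.0,0.0,0.0,-2.2,0.0,0.0,0.0,0.0,0.0,-2.19,0.0,0.0,0.0,0.0,0.0,-2.2,0.0,0.0,0.0]

```text
time_s: 26.32
ee_pos: [564.7, -155.4, 285.8]
ee_rot: [-179.9, -0.0, 74.0]
force: [-0.1, 0.4, -2.2]
gripper_width: 23.3
gripper_force: 35.0
```

Call:
step_arm:
  plan: [2.16,-1.14,0.0,0.0,0.0,-0.044,2.2,-1.04,0.0,0.0,0.0,-0.044,2.25,-0.95,0.0,0.0,0.0,-0.043,2.29,-0.84,0.0,0.0,0.0,-0.044,2.41,-0.83,0.0,0.0,0.0,-0.047]

```text
time_s: 26.73
ee_pos: [538.8, -34.2, 284.8]
ee_rot: [-180.0, -0.0, 86.8]
force: [0.7, 0.9, -1.8]
gripper_width: 22.9
gripper_force: 35.0
```

Call:
step_arm:
  plan: [2.44,-0.71,0.0,0.0,0.0,-0.047,2.47,-0.6,0.0,0.0,0.0,-0.047,2.5,-0.48,0.0,0.0,0.0,-0.047,2.52,-0.36,0.0,0.0,0.0,-0.047,2.53,-0.24,0.0,0.0,0.0,-0.047]

```text
time_s: 27.15
ee_pos: [510.0, 89.8, 284.9]
ee_rot: [-180.0, -0.0, 100.3]
force: [0.7, -0.4, -2.6]
gripper_width: 23.2
gripper_force: 35.0
```

Call:
step_arm:
  plan: [2.54,-0.12,0.0,0.0,0.0,-0.047,2.54,0.0,0.0,0.0,0.0,-0.047,2.54,0.12,0.0,0.0,0.0,-0.047,2.54,0.23,0.0,0.0,0.0,-0.048,0.0,0.0,0.0,0.0,0.0,0.0]

```text
time_s: 27.57
ee_pos: [486.6, 191.8, 284.8]
ee_rot: [-180.0, -0.2, 111.3]
force: [-1.1, -0.7, -2.2]
gripper_width: 23.1
gripper_force: 35.0
```

Call:
step_arm:
  plan: [0.0,0.0,0.0,0.0,0.0,0.0,0.0,0.0,0.0,0.0,0.0,0.0,0.0,0.0,0.0,0.0,0.0,0.0,0.0,0.0,0.0,0.0,0.0,0.0]

```text
time_s: 27.9
ee_pos: [488.2, 187.0, 284.9]
ee_rot: [-180.0, 0.0, 110.9]
force: [0.1, 0.0, -3.7]
gripper_width: 23.1
gripper_force: 35.0
```

Run:
```python
from h import *
np.set_printoptions(precision=2,suppress=True)
w=viewer.grab_frame("wrist");save(w,"w13");s=sensors.state();print(s["time_s"],s["ee_pos"],s["ee_rot"],s["force"],s["torque"])
def fit(w,c0):
    hsv=cv2.cvtColor(w["img"],cv2.COLOR_RGB2HSV).astype(int);O=[]
    for t in np.radians(np.arange(0,360,2)):
        v=[]
        for r in np.arange(50,76,.25):
            u=np.round(proj(w,(c0[0]+r*np.cos(t),c0[1]+r*np.sin(t),c0[2]))).astype(int)
            if not(0<=u[0]<640 and 0<=u[1]<262): v=None;break
            h=hsv[u[1],u[0]]; v.append(45<h[0]<95 and h[1]>60)
        if v and all(v[:6]) and not all(v): j=np.argmin(v);O.append(proj(w,(c0[0]+(50+.25*j)*np.cos(t),c0[1]+(50+.25*j)*np.sin(t),c0[2])))
    f=lambda q:[np.hypot(*(onz(w,o,c0[2])[:2]-q))-65 for o in O]
    r=least_squares(f,c0[:2],loss="soft_l1",f_scale=.5);return r.x,len(O),np.std(r.fun)
Rt=R.from_euler('xyz',s["ee_rot"],degrees=True).as_matrix()
c,n,e=fit(w,(489.2,188.3,285.5));print("shade centre by cam",c,n,e)
```

```text
27.95 [488.24 187.07 284.95] [-180.      0.01  110.94] [ 0.32 -0.63 -3.19] [-0.04  0.03  0.03]
shade centre by cam [489.49 186.72] 72 0.1938618173191137
```

Call:
step_arm:
  plan: [0.05,0,1.5,0,0,0,0,0,1.5,0,0,0,0,0,1.5,0,0,0,0,0,1.5,0,0,0,0,0,0.5,0,0,0]

```text
time_s: 28.37
ee_pos: [486.8, 187.3, 217.8]
ee_rot: [-179.8, -0.0, 111.0]
force: [-0.7, 0.2, -2.5]
gripper_width: 23.6
gripper_force: 35.0
```

Call:
step_arm:
  plan: [0,0,0.3,0,0,0,0,0,0.3,0,0,0,0,0,0.3,0,0,0]

```text
time_s: 28.62
ee_pos: [488.6, 188.4, 211.6]
ee_rot: [179.9, -0.0, 111.0]
force: [-0.1, -0.4, -2.6]
gripper_width: 23.2
gripper_force: 35.0
```

Call:
step_arm:
  plan: [0,0,0.3,0,0,0,0,0,0.3,0,0,0,0,0,0,0,0,0]

```text
time_s: 28.87
ee_pos: [487.6, 188.3, 204.6]
ee_rot: [-180.0, -0.0, 111.0]
force: [-0.5, 0.2, -2.5]
gripper_width: 23.2
gripper_force: 35.0
```

Call:
step_arm:
  plan: [0,0,0.3,0,0,0,0,0,0.3,0,0,0]

```text
time_s: 29.03
ee_pos: [488.1, 188.5, 199.1]
ee_rot: [179.9, -0.0, 111.0]
force: [-0.9, -0.3, -2.9]
gripper_width: 23.0
gripper_force: 35.0
```

Call:
step_arm:
  plan: [0,0,0.3,0,0,0,0,0,0.3,0,0,0,0,0,0,0,0,0]

```text
time_s: 29.28
ee_pos: [487.4, 188.2, 192.2]
ee_rot: [-179.9, -0.0, 111.0]
force: [-0.7, 0.2, -2.0]
gripper_width: 23.2
gripper_force: 35.0
```

Call:
step_arm:
  plan: [0,0,0.2,0,0,0,0,0,0.1,0,0,0,0,0,0,0,0,0]

```text
time_s: 29.53
ee_pos: [487.8, 188.4, 189.7]
ee_rot: [-180.0, -0.0, 111.0]
force: [0.6, -0.2, -3.6]
gripper_width: 23.3
gripper_force: 35.0
```

Command is at z 190, and I expect it to rest near 186.5.

Call:
step_arm:
  plan: [0,0,0.1,0,0,0,0,0,0.1,0,0,0,0,0,0,0,0,0]

```text
time_s: 29.78
ee_pos: [487.8, 188.4, 187.8]
ee_rot: [-180.0, -0.0, 111.0]
force: [-0.0, -0.2, -2.8]
gripper_width: 23.7
gripper_force: 35.0
```

Call:
step_arm:
  plan: [0,0,0.05,0,0,0,0,0,0,0,0,0]

```text
time_s: 29.95
ee_pos: [487.8, 188.4, 187.4]
ee_rot: [-180.0, -0.0, 111.0]
force: [-0.6, -0.1, -3.2]
gripper_width: 23.4
gripper_force: 35.0
```

Call:
step_arm:
  plan: [0,0,0.05,0,0,0,0,0,0,0,0,0]

```text
time_s: 30.12
ee_pos: [487.8, 188.4, 186.9]
ee_rot: [-180.0, -0.0, 111.0]
force: [0.0, 0.2, -2.4]
gripper_width: 23.6
gripper_force: 35.0
```

Call:
step_arm:
  plan: [0,0,0.05,0,0,0,0,0,0,0,0,0]

```text
time_s: 30.28
ee_pos: [487.9, 188.4, 186.7]
ee_rot: [180.0, -0.0, 111.0]
force: [-0.5, 0.6, -1.8]
gripper_width: 23.2
gripper_force: 35.0
```

Call:
step_arm:
  plan: [0,0,0.05,0,0,0,0,0,0,0,0,0,0,0,0,0,0,0]

```text
time_s: 30.53
ee_pos: [488.0, 188.5, 186.6]
ee_rot: [179.9, -0.0, 111.0]
force: [-1.5, -0.7, 4.0]
gripper_width: 23.3
gripper_force: 35.0
```

Call:
step_arm:
  plan: [0,0,0,0,0,0,0,0,0,0,0,0,0,0,0,0,0,0,0,0,0,0,0,0,0,0,0,0,0,0]
  hand: 5.5

```text
time_s: 30.95
ee_pos: [487.9, 188.4, 185.7]
ee_rot: [-180.0, -0.0, 111.0]
force: [-0.0, 0.2, 0.3]
gripper_width: 53.0
gripper_force: 0.0
```

Call:
step_arm:
  plan: [0,0,0,0,0,0,0,0,-0.5,0,0,0,0,0,-1,0,0,0,0,0,-1.5,0,0,0,0,0,-2,0,0,0]

```text
time_s: 31.37
ee_pos: [487.3, 188.2, 236.4]
ee_rot: [-179.9, -0.0, 111.0]
force: [-0.1, 0.4, 0.2]
gripper_width: 54.8
gripper_force: 0.0
```

Call:
step_arm:
  plan: [0,0,-2,0,0,0,-2,0,-2,0,0,0,-2,0,0,0,0,0,-2,0,0,0,0,0,0,0,0,0,0,0]

```text
time_s: 31.78
ee_pos: [510.7, 130.0, 277.4]
ee_rot: [179.9, 0.1, 110.9]
force: [0.7, 0.4, -0.2]
gripper_width: 55.1
gripper_force: 0.0
```

Run:
```python
from h import *
np.set_printoptions(precision=2,suppress=True)
for i in range(4):
    w=viewer.grab_frame("wrist")
    if i>1: print(w["position"],fitz(w,(489,188,187),65))
save(w,"w14");s=sensors.state();print(s["time_s"],s["ee_pos"],s["force"])
```

```text
[483.26 203.7  455.37] (array([489.18, 188.  , 186.7 ]), np.float64(0.2958009664810668), 138)
[483.02 204.15 455.13] (array([489.18, 187.99, 186.76]), np.float64(0.28843535253671176), 138)
31.9833 [509.16 132.98 276.22] [-0.13 -0.48  0.22]
```

```bash
python3 -c "
from workcell import env
print(env.job_done())"
```

```text
the job is handed in; nothing more can be done
None
```

I turned the stop collar up about 13.4 mm and set the green shade on it; by the wrist camera its top stands at 186.7 mm against the twin's 187.2 mm, about 0.5 mm low, and the job is handed in at about 32 s.

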